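# Dry-clamp a backing cleat over a guitar-side joint with a spring clip

## Task

Dry-clamp the butt joint of the two guitar-side boards that stand on edge in the gluing jig. Pluck the long plain cleat (not the short one, nor the saw-kerfed lining) from its pocket in the tray and stand it on the jig's ledge, flat against the boards and centred on the joint, and let go of it. Then squeeze the larger spring clip open, lift it off its rack and release it over board edge and cleat together, centred on the joint, its pads gripping below the boards' top edge; leave the small clip and everything else where they are.

Things in the scene. Friction and masses are not known exactly. Their poses are not given: they have to be found in the camera images.
- jig: Gluing jig, fixed: plywood base 86 (x) x 200 (y) x 14 mm. Two 4 mm thick mahogany boards stand on edge end to end along its y axis, centred on x = 0, 220 mm long together, top edge 60 mm above the bench. On their -x (robot) side runs a 20 mm wide pale ledge, top 34 mm high; on +x a 22 mm wide bar, 30 mm high. Origin: on the bench under the boards' middle. Yaw within 0.3 rad of 0.
- joint_top (a point): Top edge of the boards at their butt joint (the seam between a darker and a lighter board), mid-thickness, 60 mm above the bench; axes as the jig's (y along the boards). 20 mm to +y of the jig's origin.
- cleat_seat (a point): Where the middle of the cleat's underside belongs: top of the ledge, 8 mm to the jig's -x of the boards' mid-plane, at the joint, 34 mm above the bench; axes as the jig's. Seated, board and cleat are together 16 mm thick, from 14 mm to -x to 2 mm to +x of the boards' mid-plane.
- tray: Wooden pocket tray, fixed, 154 (x) x 78 (y) x 22 mm high, with three pockets 17.5 (x) x 55.5 (y) mm and 16 mm deep at x = -50, 0 and +50 mm; one part stands in each, in any order. Origin: centre of the underside. Tray to the robot's right and rack to its left, or the other way round.
- cleat: The long plain cleat: mahogany block 12 (x) x 50 (y) x 36 (z) mm, about 16 g, standing in a pocket with its upper 20 mm free above the tray. Origin: centre of its underside. On the ledge it stands 10 mm proud of the boards' top edge (planed flush later), so that fingertips holding the top 8 mm across its 12 mm stay above the boards.
- short_cleat: Short cleat in another pocket: 12 (x) x 32 (y) x 36 (z) mm. Origin: centre of its underside. Not wanted: leave it in its pocket.
- lining: Off-cut of kerfed lining in the third pocket: 12 (x) x 50 (y) x 34 (z) mm, seven narrow teeth along its upper part. Origin: centre of its underside. Not wanted: leave it in its pocket.
- rack: Clip rack, fixed: foot 70 (x) x 150 (y) x 12 mm with an upright board 16 (x) x 150 (y) mm, top edge 60 mm above the bench. Two spring clips sit on this edge, 72 to 100 mm apart, in either order. Origin: centre of the underside.
- clip: Larger spring clip, steel with black sleeved handles, 68 g, upright on the rack, jaws down, handles up. Origin: midway between its rubber pads (18 mm wide, 13 mm high), 48 mm above the bench at the start, 40 mm below the pivot. x along the gripped edge, y the way it opens, z up. Its throat takes work to 25 mm above the pads' centre. Frame of one half: leans by half the opening when squeezed.
- clip_grip (a point): Point between the larger clip's handle sleeves at mid-height, 80 mm above the clip's origin, where to squeeze across y. Sleeves: 19 mm wide, from 63 to 93 mm above the clip's origin, splayed: 59 mm over their tops when the clip holds 16 mm, about 35 mm over all when fully open (then parallel). Squeezing takes 6 to 12 N; released, the pads drop about 3 mm as they close.
- clip_lever (a joint): Opening angle of the larger clip: 0 when holding 16 mm (the rack, or board plus cleat), pads then press with about 7.5 N; +0.5 rad fully open at a stop, pads 35 mm apart; -0.33 rad shut empty. A spring closes it.
- small_clip: Smaller clip on the rack, same form, jaws too shallow to reach over the cleat: 14 mm wide, handle tops 58 mm above its origin (the larger's: 93 mm). Origin: midway between the pads. Leave it there.
- turned_knob: Turned mahogany knob standing on its wide foot, 34 mm across, 42 mm high. Origin: centre of its underside. A bystander: leave it where it is.
- mahog_chip_block: Small mahogany off-cut, 32 x 48 x 20 mm high. Origin: centre of its underside. A bystander: leave it where it is.
- clamp_caul: Softwood caul block, 52 x 63 x 32 mm high. Origin: centre of its underside. A bystander: leave it where it is.

How it is judged:
By the outcome, as a careful person would: the job done as asked, in the order asked, and still so for the second after the job is handed in, with the robot touching nothing.
It also fails if it takes over 54 s, if anything falls off the work surface, if the arm or the gripper's body presses on something with over 40 N, if the wrist force passes 120 N, or if a joint passes its speed limit or range.

## Robot

A 6-joint arm with a two-finger parallel gripper is mounted at the origin on a cart in front of the work surface, level with it; the furniture and walls round the work are solid. World frame = base frame: x ahead of the robot, y to its left, z up, the work surface at z = 0. Lengths are in m, angles in rad, forces in N, time in s.
With the tool pointing down it reaches from about 0.225 to 0.725 m from the base axis. Payload 3.1 kg.
Tool frame: the origin (TCP) lies between the finger pads; the fingertips stand env.tips_ahead ahead of it and the grasp point (between the pads) lies 11 mm behind it (env.tips_ahead is the distance from the TCP to the fingertips, in m); z points along the fingers, y is the line along which they close (so a half turn about z gives the same grasp; the last joint's range is limited). The gripper opens to 85 mm and grips with 20 to 120 N. Pads are 22 mm wide; open, the fingers measure 114 mm over their backs; the gripper's body (76 mm by 85 mm) begins 54 mm behind the grasp point. The pads swing forward as they close: fully open they stand 13 mm farther back than shut.
Start: joints at [-1.335, 0.048, 0.099, 1.622, 0, 1.443], TCP at [0.187, -0.491, 0.239] pointing down, gripper open.
Joint ranges: [-2.91, 2.91], [-0.99, 1.94], [-1.21, 1.42], [-2.12, 2.29], [-1.49, 1.47], [-3.14, 3.14]. Speed limits (rad/s): [2.79, 2.79, 3.14, 3.14, 3.14, 3.14].

## Interface

Orientations are given as a unit quaternion [x, y, z, w].
In Python, from plant import read_state, viewer, job, env gives the robot as it stands. The module is installed in compiled form; this text tells all that it offers.
- The arm moves only by the tool apply_moves, never from a script. Its argument "deltas" is a list of rows, each a list of 7 numbers: the turn, a rotation vector about the tool's x, y, z in rad, then the shift along the tool's x, y, z in m, then the closure in counts, from 0 (fully open) to 255 (shut). In form: [[rx, ry, rz, x, y, z, grip], ...]. A call has exactly 5 rows; each row shifts and turns the commanded pose from where the row before left it, along the tool's axes as they then stand; what a row does not reach is not made up. A row lasts 1/10 s, in which the tool goes at most 50 mm and 8.59 degrees, less where a joint would pass 70% of its speed; a pose out of reach is approached as far as the arm can. A call is refused whole if a number of a shift passes 0.05 or a number of a turn 0.15, either way. A call with a gripper value outside its range is refused whole. The fingers move at their own pace and stop on an object; "newtons" is the grip in N (left out, the last holds). Time passes only in rows, so rows that do not move let the fingers close, or fill a call up. It gives the time, the measured TCP pose, the force, the opening and the grip force at its end, in the units of the state.
- read_state(): the state, without advancing time (a new reading comes with each control period).
- viewer.get_image(name): name is "scene" or "side" or "wrist"; returns a dict with "color" (400x640x3 uint8, red, green, blue), "intrinsics" (3x3 intrinsics, pixels), "dist_coeffs" ([k1, k2, p1, p2, k3] as OpenCV has them; the pictures are not rectified), "rvec" (rotation vector, rad) and "tvec" (3), from world to camera coordinates, as OpenCV has them; the wrist camera has in their place "tool_from_camera" (4x4, takes a point from camera to tool coordinates, whose origin is the TCP and whose axes are the flange's). Camera axes: x right, y down, z forward; pixel columns grow to the right and rows downward; lengths in m; the calibration is good to about 2 mm. A picture is of the moment at which its call begins: read the wrist's pose just before it. There is no depth.
- job.sign_off(): hands the job in; it is judged then, once.
The state is a dict: "time_s": time; "joints": joint angles; "joint_velocities": joint speeds; "joint_torque": joint torques, N m; "tcp_pos": TCP position; "ee_rot": TCP orientation; "wrist_force": force on the tool from outside, world axes, zero at the start; "torque": the same for the moment, N m; "finger_gap": finger opening in m; "grasp_force": force on a finger pad.
Only numpy, scipy, OpenCV 4.12 (cv2) and the standard library are available. Lean on these libraries where they do the work, as an engineer would, in place of code of your own. Each camera call takes 0.05 s, during which the arm holds its last target. There are 200 camera calls.

## Working session

There is one attempt and no reset: what is moved stays moved. The work goes in short steps, Python scripts to look and compute and a tool call to move; the robot and the scene stay as the last step left them, time stands still between calls to the robot, and variables do not carry over. Pictures are saved under pics/ and viewed, at most 10 in all, crops included, and the job is handed in when it is done.

Besides the shell and the picture viewer there is one more tool, called as a command line: name --pt "numbers of a row" for each row, then --argument value for the rest. apply_moves: Moves the arm, as the interface text tells. Its arguments: {"type":"object","properties":{"deltas":{"type":"array","items":{"type":"array","items":{"type":"number"}}},"newtons":{"type":"number"}},"required":["deltas"]}

```bash
mkdir -p pics; python3 - <<'E'
from plant import read_state, viewer, job, env
import cv2,pickle
s=read_state();print({k:s[k] for k in('time_s','tcp_pos','ee_rot','finger_gap')},env.tips_ahead)
D={}
for n in('scene','side','wrist'):
    im=viewer.get_image(n);D[n]=im;cv2.imwrite(f'pics/{n}0.png',im['color'][:,:,::-1])
    print(n,{k:v for k,v in im.items() if k!='color'})
D['s']=read_state()
pickle.dump(D,open('d0.pkl','wb'))
E
```

```text
{'time_s': 0.0, 'tcp_pos': array([ 0.18665651, -0.49005802,  0.2381161 ]), 'ee_rot': array([ 9.83502204e-01,  1.80892286e-01, -4.98579171e-05, -1.18014503e-03]), 'finger_gap': 0.08559182999575976} 0.008
scene {'intrinsics': array([[464.33527712,   0.        , 325.61849862],
       [  0.        , 464.33527712, 197.95113066],
       [  0.        ,   0.        ,   1.        ]]), 'dist_coeffs': array([-0.06192026,  0.        ,  0.        ,  0.        ,  0.        ]), 'rvec': array([ 2.18475557, -0.51754688,  0.25982057]), 'tvec': array([-0.55132002,  0.21912847,  1.34883187])}
side {'intrinsics': array([[429.01359938,   0.        , 325.24470236],
       [  0.        , 429.01359938, 200.21288191],
       [  0.        ,   0.        ,   1.        ]]), 'dist_coeffs': array([-0.10278872,  0.        ,  0.        ,  0.        ,  0.        ]), 'rvec': array([-0.03887958, -2.76759109,  1.4719618 ]), 'tvec': array([0.58765787, 0.10743099, 1.36722103])}
wrist {'intrinsics': array([[337.86820184,   0.        , 318.53915387],
       [  0.        , 337.86820184, 196.49238286],
       [  0.        ,   0.        ,   1.        ]]), 'dist_coeffs': array([-0.00761586,  0.        ,  0.        ,  0.        ,  0.        ]), 'tool_from_camera': array([[-7.25423236e-04, -9.50900489e-01, -3.09495936e-01,
         7.91315811e-02],
       [ 9.99999723e-01, -7.41377953e-04, -6.60634769e-05,
         3.41033681e-04],
       [-1.66633671e-04, -3.09495898e-01,  9.50900763e-01,
        -1.34482979e-01],
       [ 0.00000000e+00,  0.00000000e+00,  0.00000000e+00,
         1.00000000e+00]])}
```

View pics/scene0.png

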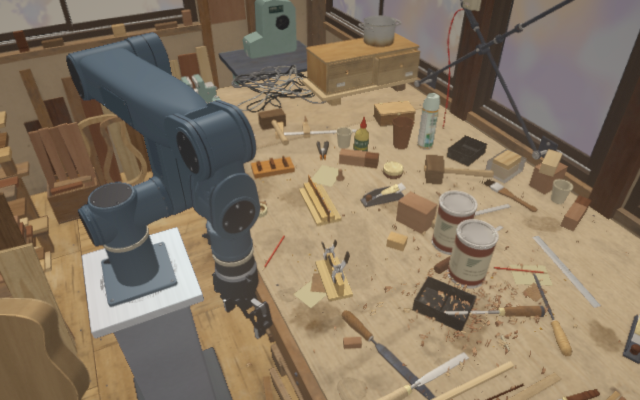

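View pics/side0.png

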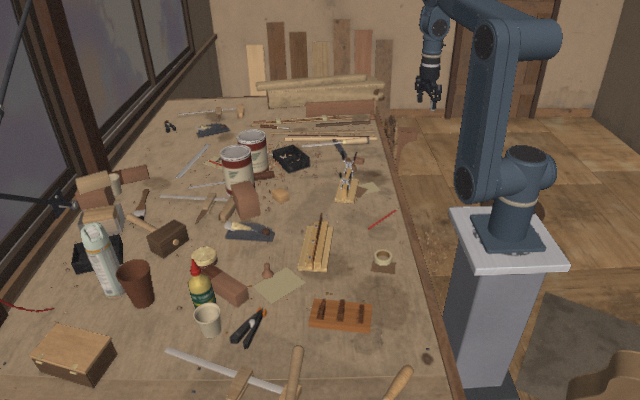

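The scene view shows the tray at about (273,166), the jig at (320,200) and the rack with both clips at (334,275). The side view shows the tray at (340,315), the jig at (317,245) and the rack at (347,185). Next I triangulate these roughly.

```bash
cat > h.py <<'E'
import numpy as np,cv2,pickle
from scipy.spatial.transform import Rotation as R
def cam(im,s=None):
    if 'rvec' in im:
        Rc=cv2.Rodrigues(im['rvec'])[0].T; return Rc,-Rc@im['tvec']
    Rt=R.from_quat(s['ee_rot']).as_matrix();T=im['tool_from_camera']
    return Rt@T[:3,:3],Rt@T[:3,3]+s['tcp_pos']
def ray(im,px,s=None):
    p=cv2.undistortPoints(np.array(px,float).reshape(-1,1,2),im['intrinsics'],im['dist_coeffs'])[:,0]
    Rc,c=cam(im,s); return c,np.c_[p,np.ones(len(p))]@Rc.T
def onz(im,px,z,s=None):
    c,d=ray(im,px,s); return c+d*((z-c[2])/d[:,2])[:,None]
def proj(im,P,s=None):
    Rc,c=cam(im,s); q=(np.array(P,float).reshape(-1,3)-c)@Rc
    return cv2.projectPoints(q,np.zeros(3),np.zeros(3),im['intrinsics'],im['dist_coeffs'])[0][:,0]
E
python3 - <<'E'
from h import *
np.set_printoptions(precision=3,suppress=True)
D=pickle.load(open('d0.pkl','rb'))
print(onz(D['scene'],[[273,166],[320,202],[333,283]],.02))
print(onz(D['side'],[[340,312],[317,247],[346,192]],.02))
for n,c in(('scene',(250,130,130,190)),('side',(290,130,150,210))):
    x,y,w,h=c;cv2.imwrite(f'pics/{n}c.png',cv2.resize(D[n]['color'][y:y+h,x-20:x-20+w,::-1],None,fx=3,fy=3,interpolation=2)[:600])
E
```

```text
[[ 0.553  0.314  0.02 ]
 [ 0.616  0.039  0.02 ]
 [ 0.487 -0.305  0.02 ]]
[[ 0.556  0.322  0.02 ]
 [ 0.614  0.064  0.02 ]
 [ 0.508 -0.238  0.02 ]]
```

View pics/scenec.png

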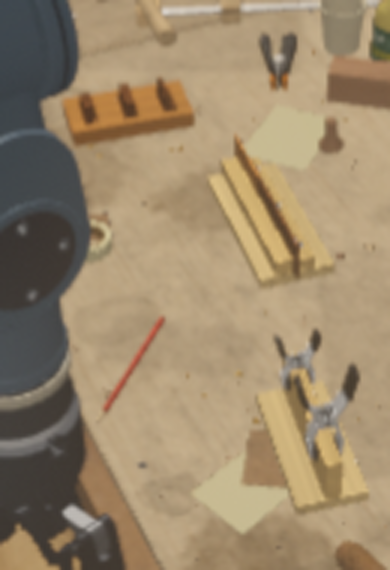

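The tray is at about (0.555,0.32) with all three parts visible. The jig is at about (0.615,0.05) and the rack at about (0.5,-0.27), with the larger clip on its nearer end. I'll move the wrist camera above the rack.

apply_moves --pt "0 0 0.121 0 0 0 0" --pt "0 0 0.121 0 0 0 0" --pt "0 0 0.122 0 0 0 0" --pt "0 0 0 0.031 -0.029 0 0" --pt "0 0 0 0.031 -0.029 0 0"

```text
time_s: 0.65
tcp_pos: [0.2487, -0.4323, 0.2385]
ee_rot: [1.0, -0.002, -0.0, -0.001]
wrist_force: [1.3, -0.0, -0.3]
finger_gap: 0.0853
grasp_force: 0.0
```

apply_moves --pt "0 0 0 0.031 -0.029 0 0" --pt "0 0 0 0.031 -0.029 0 0" --pt "0 0 0 0.031 -0.029 0 0" --pt "0 0 0 0.031 -0.029 0 0" --pt "0 0 0 0.031 -0.029 0 0"

```text
time_s: 1.15
tcp_pos: [0.4047, -0.2862, 0.239]
ee_rot: [1.0, -0.0, -0.0, -0.0]
wrist_force: [0.8, -0.9, -0.2]
finger_gap: 0.0854
grasp_force: 0.0
```

apply_moves --pt "0 0 0 0.031 -0.029 0 0" --pt "0 0 0 0.031 -0.029 0 0" --pt "0 0 0 0.031 -0.029 0 0" --pt "0 0 0 0 0 0 0" --pt "0 0 0 0 0 0 0"

```text
time_s: 1.65
tcp_pos: [0.497, -0.1998, 0.2387]
ee_rot: [1.0, 0.001, -0.001, -0.0]
wrist_force: [-0.5, -0.5, -0.3]
finger_gap: 0.0856
grasp_force: 0.0
```

```bash
cat > snap.py <<'E'
import sys,pickle,cv2
from plant import read_state,viewer
n=sys.argv[1];s=read_state();im=viewer.get_image('wrist')
print(s['time_s'],s['tcp_pos'].round(4),s['ee_rot'].round(4),s['finger_gap'],s['wrist_force'].round(2))
pickle.dump((im,s),open(n+'.pkl','wb'));cv2.imwrite(f'pics/{n}.png',im['color'][:,:,::-1])
E
python3 snap.py w1
```

```text
1.65 [ 0.497  -0.1998  0.2387] [ 1.0e+00  1.1e-03 -8.0e-04 -1.0e-04] 0.0855665304549433 [-0.45 -0.55 -0.32]
```

View pics/w1.png

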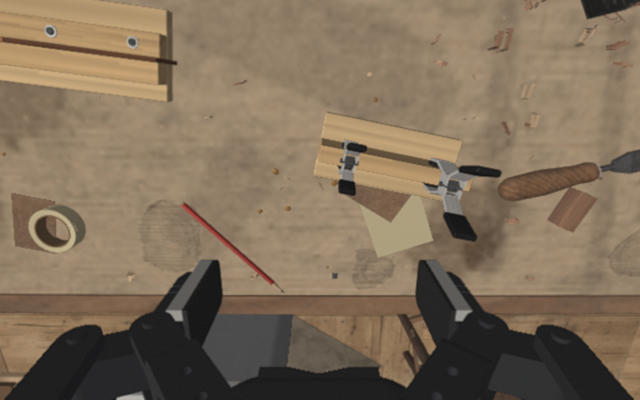

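The rack foot spans about (327,112)–(462,140), with the small clip at (350,165) and the larger clip at (455,185) with black handle tops at (482,170) and (460,227). The jig's right end is at the upper left. Now the jig and tray.

apply_moves --pt "0 0 0 0.005 -0.05 0 0" --pt "0 0 0 0.005 -0.05 0 0" --pt "0 0 0 0.005 -0.05 0 0" --pt "0 0 0 0.005 -0.05 0 0" --pt "0 0 0 0.005 -0.05 0 0"

```text
time_s: 2.2
tcp_pos: [0.5214, 0.0481, 0.2395]
ee_rot: [1.0, -0.002, 0.0, 0.0]
wrist_force: [0.8, 0.4, -0.0]
finger_gap: 0.0853
grasp_force: 0.0
```

apply_moves --pt "0 0 0 0 -0.02 0 0" --pt "0 0 0 0 0 0 0" --pt "0 0 0 0 0 0 0" --pt "0 0 0 0 0 0 0" --pt "0 0 0 0 0 0 0"

```text
time_s: 2.7
tcp_pos: [0.5218, 0.0655, 0.2393]
ee_rot: [1.0, -0.001, -0.0, -0.0]
wrist_force: [-0.5, 0.4, 0.1]
finger_gap: 0.0855
grasp_force: 0.0
```

```bash
python3 snap.py w2
```

```text
2.7 [0.5218 0.0655 0.2393] [ 1.e+00 -1.e-03 -0.e+00 -2.e-04] 0.08551547442250976 [-0.46  0.37  0.12]
```

apply_moves --pt "0 0 0 -0.005 -0.05 0 0" --pt "0 0 0 -0.005 -0.05 0 0" --pt "0 0 0 -0.005 -0.05 0 0" --pt "0 0 0 -0.005 -0.05 0 0" --pt "0 0 0 -0.005 -0.03 0 0"

```text
time_s: 3.25
tcp_pos: [0.4929, 0.1805, 0.2483]
ee_rot: [0.995, 0.083, -0.005, -0.048]
wrist_force: [-0.5, -0.1, -0.3]
finger_gap: 0.0853
grasp_force: 0.0
```

apply_moves --pt "0 0 0 0 0 0 0" --pt "0 0 0 0 0 0 0" --pt "0 0 0 0 0 0 0" --pt "0 0 0 0 0 0 0" --pt "0 0 0 0 0 0 0"

```text
time_s: 3.75
tcp_pos: [0.4932, 0.1794, 0.248]
ee_rot: [0.995, 0.083, -0.005, -0.047]
wrist_force: [0.2, -0.4, -0.6]
finger_gap: 0.0854
grasp_force: 0.0
```

```bash
python3 snap.py w3
```

```text
3.75 [0.4932 0.1794 0.248 ] [ 0.9954  0.0827 -0.0048 -0.0473] 0.08536291110965966 [ 0.23 -0.4  -0.61]
```

View pics/w2.png

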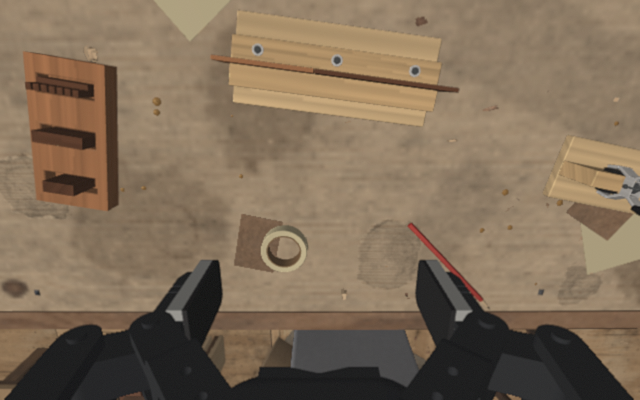

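View pics/w3.png

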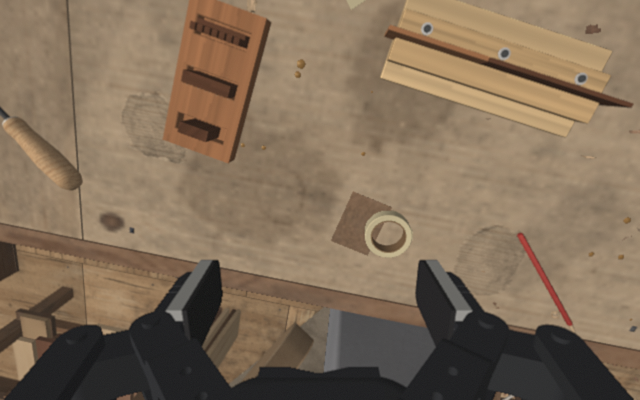

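In w3 the tray shows the toothed lining at the top (222,33), the long plain cleat in the middle (210,83) and the short cleat nearest (198,130). In w2 the jig's seam is at about (315,71) on the board top. The arm tilted on the last move, so I'll check the joints and measure everything.

```bash
python3 - <<'E'
from h import *
np.set_printoptions(precision=4,suppress=True)
from plant import read_state
D=pickle.load(open('d0.pkl','rb'))
print('j0',D['s']['joints'])
W={n:pickle.load(open(n+'.pkl','rb')) for n in('w1','w2','w3')}
for n in W: print(n,W[n][1]['joints'])
q=read_state();print(q['joints'])
# board top colour profile: dark mahogany mask near jig in w2
im,s=W['w2']
# upsampled crops
c=im['color']
def crop(n,x,y,w,h,f):
    return cv2.resize(W[n][0]['color'][y:y+h,x:x+w,::-1],None,fx=f,fy=f,interpolation=cv2.INTER_CUBIC)
a=crop('w2',200,0,270,140,2.9); b=crop('w3',160,0,120,170,3); d=crop('w1',300,100,220,150,1.9)
o=np.zeros((600,800,3),np.uint8)
a=a[:400];print(a.shape,b.shape,d.shape)
cv2.imwrite('pics/a.png',a)
b=crop('w3',150,0,130,175,3.4)
o=np.zeros((600,800,3),np.uint8);o[:b.shape[0],:b.shape[1]]=b
d=crop('w1',420,140,95,110,3.6);o[:d.shape[0],450:450+d.shape[1]]=d
cv2.imwrite('pics/b.png',o)
E
```

```text
j0 [-1.3348  0.0486  0.0979  1.622   0.      1.443 ]
w1 [-0.5072  0.0774  0.1288  1.6235 -0.0006  2.6322]
w2 [-0.003   0.0504  0.1017  1.6221  0.0004  3.1405]
w3 [0.1648 0.0397 0.1051 1.6381 0.0951 3.1406]
[0.165  0.0397 0.1051 1.6381 0.0952 3.1406]
(400, 783, 3) (510, 360, 3) (285, 418, 3)
```

View pics/a.png

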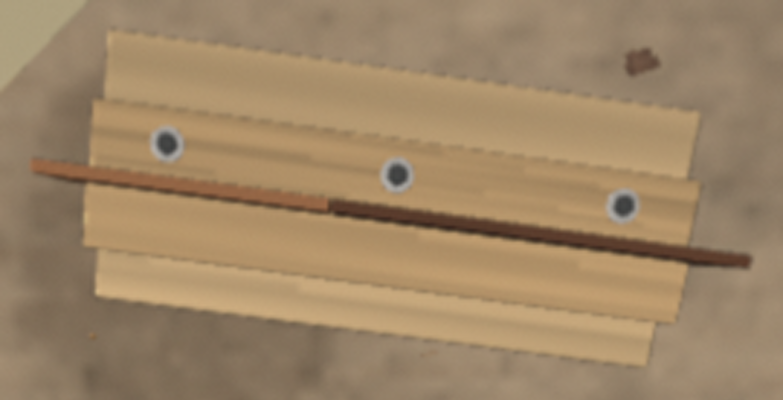

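View pics/b.png

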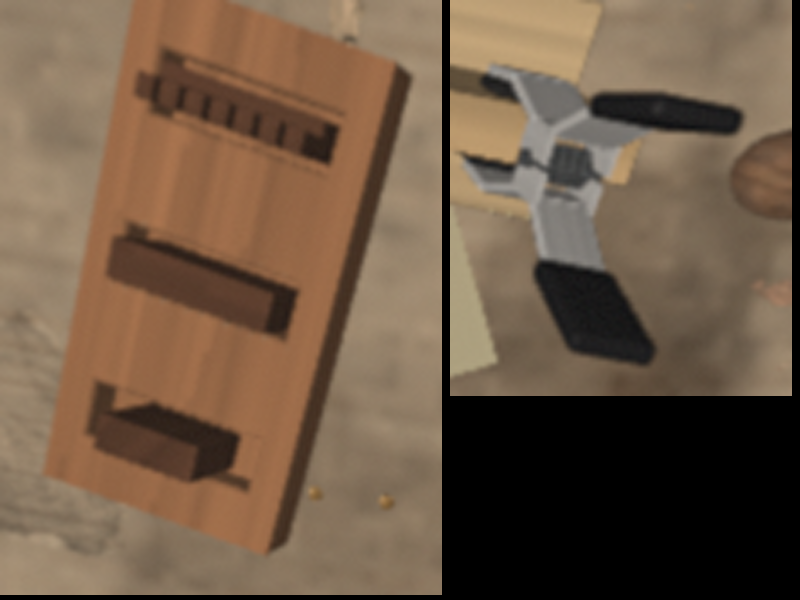

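Crop a shows the seam at crop (329,206) and the board ends at (32,166) and (750,261). Crop b shows the long cleat's lighter top face between (113,235), (275,290), (270,333) and (107,275), and the large clip's sleeves with tips near (742,118) and (615,355). Now the numbers.

```bash
python3 - <<'E'
from h import *
np.set_printoptions(precision=4,suppress=True)
W={n:pickle.load(open(n+'.pkl','rb')) for n in('w1','w2','w3')}
u=lambda p,f,ox,oy:(np.array(p,float)+.5)/f-.5+[ox,oy]
im,s=W['w2']
b=onz(im,u([[32,166],[750,261],[329,206]],2.9,200,0),.06,s)
print('board',b,np.linalg.norm(b[1]-b[0]));v=b[0]-b[1];v/=np.linalg.norm(v)
print('yaw',np.arctan2(v[1],v[0])-np.pi/2,'seam from mid',(b[2]-(b[0]+b[1])/2)@v)
base=onz(im,u([[109,31],[699,112],[648,365],[97,296]],2.9,200,0),.014,s);print('base',base,base.mean(0))
im,s=W['w3']
c=onz(im,u([[113,235],[275,290],[270,333],[107,275]],3.4,150,0),.042,s);print('cleat',c,c.mean(0),np.linalg.norm(c-np.roll(c,1,0),axis=1))
# mask
hsv=cv2.cvtColor(im['color'],cv2.COLOR_RGB2HSV);
print([hsv[int(y),int(x)] for x,y in u([[190,265],[210,262],[215,290],[285,300],[190,370]],3.4,150,0)])
im2,s2=W['w2'];t2=onz(im2,[[31,125],[93,135],[95,147],[33,138]],.042,s2);print('cleat w2 rough',t2)
im,s=W['w1']
h=onz(im,u([[742-450,118],[615-450,356]],3.6,420,140),.141,s);print('tips',h,h.mean(0),np.linalg.norm(h[0]-h[1]),np.arctan2(*(h[0]-h[1])[[1,0]]))
f=onz(im,[[327,112],[462,140],[314,175]],.012,s);print('rack foot',f,np.linalg.norm(np.diff(f,axis=0),axis=1))
E
```

```text
board [[ 0.6258  0.1579  0.06  ]
 [ 0.5983 -0.0591  0.06  ]
 [ 0.6143  0.0696  0.06  ]] 0.21867194563623965
yaw -0.12617697437463993 seam from mid 0.02032954537584749
base [[ 0.6705  0.1421  0.014 ]
 [ 0.6457 -0.0542  0.014 ]
 [ 0.562  -0.0447  0.014 ]
 [ 0.5866  0.1527  0.014 ]] [0.6162 0.049  0.014 ]
cleat [[0.5624 0.3463 0.042 ]
 [0.5551 0.2974 0.042 ]
 [0.5429 0.2979 0.042 ]
 [0.5511 0.3477 0.042 ]] [0.5529 0.3223 0.042 ] [0.0114 0.0494 0.0122 0.0504]
[array([ 11, 122,  75], dtype=uint8), array([ 11, 124,  66], dtype=uint8), array([ 11, 129,  95], dtype=uint8), array([ 11, 113,  45], dtype=uint8), array([ 13, 135, 157], dtype=uint8)]
cleat w2 rough [[0.5669 0.3444 0.042 ]
 [0.557  0.2857 0.042 ]
 [0.5452 0.2862 0.042 ]
 [0.5543 0.3458 0.042 ]]
tips [[ 0.5187 -0.3291  0.141 ]
 [ 0.4674 -0.3111  0.141 ]] [ 0.4931 -0.3201  0.141 ] 0.054388236845495444 -0.33765497394431904
rack foot [[ 0.5509 -0.2089  0.012 ]
 [ 0.5221 -0.3533  0.012 ]
 [ 0.4833 -0.1952  0.012 ]] [0.1472 0.1628]
```

Board length reads 218.7 mm (220 given), seam 20.3 mm from the middle (20 given), cleat 50 x 12 and sleeve tips 54 apart, so all of these agree with the given sizes. The cleat is at about (0.553,0.322), yaw -0.155. I'll work out the move to hover over it.

```bash
cat > plan.py <<'E'
# usage: plan.py x y z yaw  -> total tool-frame turn, then shift (after turn)
import sys,numpy as np
from h import R
from plant import read_state
x,y,z,a=map(float,sys.argv[1:5]);s=read_state()
c,d=np.cos(a),np.sin(a);T=np.array([[c,d,0],[d,-c,0],[0,0,-1]])
r=(R.from_quat(s['ee_rot']).inv()*R.from_matrix(T)).as_rotvec()
np.set_printoptions(precision=4,suppress=True)
print('t',s['time_s'],'turn',r,'shift after',T.T@(np.array([x,y,z])-s['tcp_pos']))
E
python3 plan.py .553 .322 .16 1.416
```

```text
t 3.8 turn [-0.0836 -0.058  -1.2491] shift after [0.1499 0.0372 0.088 ]
```

apply_moves --pt "-0.0093 -0.0064 -0.1388 0 0 0 150" --pt "-0.0093 -0.0064 -0.1388 0 0 0 150" --pt "-0.0093 -0.0064 -0.1388 0 0 0 150" --pt "-0.0093 -0.0064 -0.1388 0 0 0 150" --pt "-0.0093 -0.0064 -0.1388 0 0 0 150" --newtons 30

```text
time_s: 4.3
tcp_pos: [0.4932, 0.1798, 0.248]
ee_rot: [0.907, 0.42, -0.002, -0.022]
wrist_force: [0.2, 0.2, -0.2]
finger_gap: 0.0353
grasp_force: 0.0
```

apply_moves --pt "-0.0093 -0.0064 -0.1388 0 0 0 150" --pt "-0.0093 -0.0064 -0.1388 0 0 0 150" --pt "-0.0093 -0.0064 -0.1388 0 0 0 150" --pt "-0.0093 -0.0064 -0.1388 0 0 0 150" --pt "0 0 0 0.0375 0.0093 0.022 150"

```text
time_s: 4.8
tcp_pos: [0.5096, 0.2139, 0.2306]
ee_rot: [0.76, 0.65, 0.003, 0.003]
wrist_force: [1.4, 0.1, 1.2]
finger_gap: 0.0353
grasp_force: 0.0
```

apply_moves --pt "0 0 0 0.0375 0.0093 0.022 150" --pt "0 0 0 0.0375 0.0093 0.022 150" --pt "0 0 0 0.0375 0.0093 0.022 150" --pt "0 0 0 0 0 0 150" --pt "0 0 0 0 0 0 150"

```text
time_s: 5.3
tcp_pos: [0.552, 0.3226, 0.1581]
ee_rot: [0.759, 0.651, -0.002, -0.0]
wrist_force: [-0.0, -0.2, -0.0]
finger_gap: 0.0356
grasp_force: 0.0
```

```bash
python3 snap.py w4; python3 plan.py .553 .322 .16 1.416; python3 - <<'E'
from h import *
np.set_printoptions(precision=4,suppress=True)
im,s=pickle.load(open('w4.pkl','rb'))
print(proj(im,[[.553,.322,.042],[.5593,.3459,.042],[.5516,.2965,.042]],s))
# brightness/dark mask
p=proj(im,[.553,.322,.042],s)[0].astype(int)
c=im['color'];g=cv2.cvtColor(c,cv2.COLOR_RGB2GRAY)
print('vert',g[p[1]-50:p[1]+50:2,p[0]],'\nhor',g[p[1],p[0]-50:p[1]+250:4] if 0 else g[p[1],p[0]-60:p[0]+60:3])
E
```

```text
5.3 [0.552  0.3226 0.1581] [ 7.590e-01  6.511e-01 -1.800e-03 -3.000e-04] 0.03555909865555166 [-0.02 -0.24 -0.04]
t 5.35 turn [-0.0002  0.0006  0.001 ] shift after [-0.0001  0.0004  0.0001]
[[320.4753 193.4273]
 [323.9388 162.4057]
 [323.5581 223.6593]]
vert [112 111 106 108 107  65  62  64  65  69  66  66  67  67  66  67  67  66
  67  65  66  65  65  66  65  64  65  64  68  69  70  69  69  69  69  69
  69  70  69  79 116 127 137 134 132 133 137 139 136 134] 
hor [ 67  33  34 112 107 110 110 110 110 110 110 108 109 109 108 110  93 111
  67  65  64  67  73  85 106 108 113 112 112 113 112 112 112 113 112 113
  97  34  43  66]
```

View pics/w4.png

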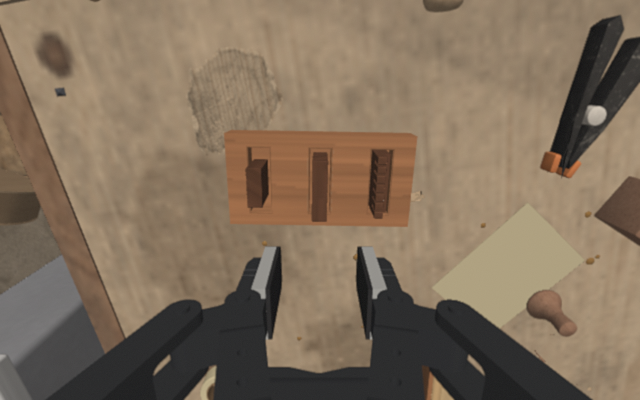

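The view shows the long cleat upright in the image, columns 313–328 and rows 155–222, between the fingers' planes, with the short cleat at (258,184) and the lining at (380,183). I'll refine with a mask.

```bash
python3 - <<'E'
from h import *
np.set_printoptions(precision=4,suppress=True)
im,s=pickle.load(open('w4.pkl','rb'))
g=cv2.cvtColor(im['color'],cv2.COLOR_RGB2GRAY)
f=cv2.resize(g[140:235,305:340],None,fx=4,fy=4,interpolation=cv2.INTER_CUBIC)
for r in range(150,226,6): print(r,g[r,305:336])
m=(f<88).astype(np.uint8);n,l,st,_=cv2.connectedComponentsWithStats(m)
k=1+st[1:,4].argmax();ys,xs=np.nonzero(l==k)
up=lambda x,y:[(x+.5)/4-.5+305,(y+.5)/4-.5+140]
pts=[]
for y in range(ys.min()+40,ys.max()-8,4):
    q=xs[ys==y];pts.append([up(q.min(),y),up(q.max()+1,y)])
P=np.array(pts);L=onz(im,P[:,0],.042,s);Rr=onz(im,P[:,1],.042,s)
for E in(L,Rr):
    p=np.polyfit(E[:,1],E[:,0],1);print('x at y=.323',np.polyval(p,.323),'yaw',-np.arctan(p[0]))
print('bottom y',onz(im,[up(xs.mean(),ys.max()+1)],.042,s),'top',onz(im,[up(xs.mean(),ys.min())],.042,s))
E
```

```text
150 [116 116 115 102  87  96 109 112 113 113 112 113 112 112 113 113 112 112
 112 113 113 112 111 113 110  98  91 103 115 116 114]
156 [116 118 115 102  90 105 107  91  67  60  60  60  61  62  63  62  60  62
  62  63  62  65  82 105 103  87  91 105 115 117 116]
162 [110 111 114  97  86 109 111  82  69  69  68  69  67  67  68  68  68  68
  67  67  67  66  69  91 104  84  94 114 119 120 119]
168 [110 114 114  99  87 113 117  85  70  68  68  67  66  66  66  67  67  65
  66  66  63  63  78 115 114  83  91 112 113 110 111]
174 [109 110 111  96  84 105 106  82  69  67  69  67  65  66  65  65  67  67
  68  67  70  69  78 105 105  88  94 109 109 106 107]
180 [113 114 112  98  87 102 104  81  68  67  67  66  66  64  66  66  66  67
  68  68  68  68  78  99  94  87  99 110 114 113 113]
186 [118 120 117 100  89 110 109  78  66  66  66  66  66  65  63  65  66  66
  66  68  69  70  86 104  92  91 108 118 119 117 117]
192 [109 110 108  94  87 110 111  80  67  64  66  65  64  65  66  65  64  67
  66  67  67  71  87 104  90  96 107 108 108 107 110]
198 [106 108 107  94  86 110 111  81  65  66  66  65  65  65  67  67  67  68
  69  70  67  71  91 107  92  93 104 105 105 105 105]
204 [113 113 114  98  95 108  96  72  66  67  64  64  64  67  67  70  69  70
  69  68  68  81 111 112  85  94 109 111 110 110 111]
210 [114 114 111 100 100 106  89  69  66  65  64  63  65  67  68  69  70  70
  70  69  68  76 106 109  99 103 114 113 112 112 112]
216 [114 112 113 114 115 112  93  70  64  66  64  62  65  67  68  70  70  69
  69  68  67  80 109 115 114 113 113 113 113 113 113]
222 [116 116 116 116 117 116 116 112 109 111 111 110 110 111 110 111 111 111
 112 111 111 112 114 116 116 115 116 117 115 116 116]
x at y=.323 0.546236869817169 yaw -0.1741257387596503
x at y=.323 0.5582713950806275 yaw -0.1706876900340201
bottom y [[0.5485 0.299  0.042 ]] top [[0.5571 0.3544 0.042 ]]
```

apply_moves --pt "0 0 0.01 0.001 0.0005 0.03 150" --pt "0 0 0 0 0 0.035 150" --pt "0 0 0 0 0 0.03 150" --pt "0 0 0 0 0 0.0155 150" --pt "0 0 0 0 0 0.0055 150"

```text
time_s: 5.85
tcp_pos: [0.5529, 0.3222, 0.0438]
ee_rot: [0.763, 0.646, -0.0, -0.0]
wrist_force: [0.1, 0.3, -0.1]
finger_gap: 0.0353
grasp_force: 0.0
```

apply_moves --pt "0 0 0 0 0 0 150" --pt "0 0 0 0 0 0 185" --pt "0 0 0 0 0 0 200" --pt "0 0 0 0 0 0 255" --pt "0 0 0 0 0 0 255" --newtons 30

```text
time_s: 6.35
tcp_pos: [0.5548, 0.3242, 0.0464]
ee_rot: [0.763, 0.647, 0.002, 0.001]
wrist_force: [0.2, -0.5, 5.0]
finger_gap: 0.0104
grasp_force: 30.7
```

```bash
python3 snap.py w5; python3 plan.py .5523 .3236 .042 1.406
```

```text
6.35 [0.5548 0.3242 0.0464] [7.626e-01 6.469e-01 2.000e-03 5.000e-04] 0.010416785908196917 [ 0.22 -0.49  4.99]
t 6.4 turn [ 0.0034 -0.0024  0.0011] shift after [-0.001  -0.0023  0.0044]
```

apply_moves --pt "0 0 0 0 0 -0.005 255" --pt "0 0 0 0 0 -0.015 255" --pt "0 0 0 0 0 -0.03 255" --pt "0 0 0 0 0 -0.04 255" --pt "0 0 0 0 0 0 255"

```text
time_s: 6.9
tcp_pos: [0.557, 0.3249, 0.1427]
ee_rot: [0.763, 0.647, 0.006, 0.002]
wrist_force: [0.7, -0.2, 0.0]
finger_gap: 0.0105
grasp_force: 30.0
```

```bash
python3 snap.py w6; python3 - <<'E'
from plant import viewer
from h import *
im,s=pickle.load(open('w6.pkl','rb'))
c=cv2.resize(im['color'][180:400,200:440,::-1],None,fx=2.4,fy=2.4,interpolation=2)
d=viewer.get_image('side');t=s['tcp_pos'];p=proj(d,t)[0];print(p)
pickle.dump(d,open('side1.pkl','wb'))
x,y=p.astype(int);e=cv2.resize(d['color'][y-30:y+40,x-22:x+22,::-1],None,fx=5,fy=5,interpolation=2)
o=np.zeros((560,800,3),np.uint8);o[:c.shape[0],:c.shape[1]]=c;o[:350,578:798]=e
cv2.imwrite('pics/g.png',o)
E
```

```text
6.9 [0.557  0.3249 0.1427] [0.7626 0.6469 0.0061 0.0021] 0.010521158949883804 [ 0.66 -0.22  0.04]
[339.75864541 277.99405792]
```

View pics/g.png

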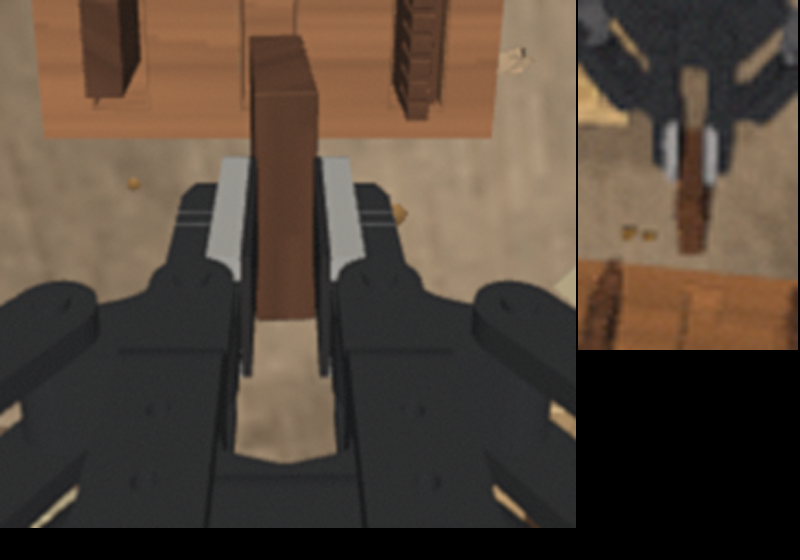

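The wrist crop shows the long cleat held between the pads, centred, its near top edge at crop row 95 and far top edge at row 318, while the other two parts are undisturbed. The cleat looks slightly leant, so I'll compute its pose in the tool.

```bash
cat > held.py <<'E'
from h import *
import sys
np.set_printoptions(precision=4,suppress=True)
im,s=pickle.load(open(sys.argv[1],'rb'))
g=cv2.cvtColor(im['color'],cv2.COLOR_RGB2HSV)
T=im['tool_from_camera']
def tr(px):
    p=cv2.undistortPoints(np.array(px,float).reshape(-1,1,2),im['intrinsics'],im['dist_coeffs'])[:,0]
    return T[:3,3],np.c_[p,np.ones(len(p))]@T[:3,:3].T
E
python3 - w6.pkl <<'E'
exec(open('held.py').read())
c,d=tr([[318.3,219.4],[318.7,312.3],[315.2,195.3]])
# top z: near.x-far.x=.050
f=lambda k,z:c+d[k]*(z-c[2])/d[k,2]
for z in(-.006,-.003,0,.003): print(z,f(0,z),f(1,z),(f(0,z)-f(1,z))[0])
k=(.05)/((d[0]/d[0,2])[0]-(d[1]/d[1,2])[0]);z=c[2]+k
n=f(0,z);print('top z',z,'near',n,'far',f(1,z))
print('bottom by x=near.x', c+d[2]*(n[0]-c[0])/d[2,0],'by z+36',f(2,z+.036))
for r in range(186,226,3): print(r,g[r,296:340,2])
from plant import read_state
q=read_state();print(q['tcp_pos'],q['ee_rot'],q['joints'])
ds=pickle.load(open('side1.pkl','rb'))
x0,y0=np.array([339,277]);
for zb in(-.006,-.003,0,.003):
    Rt=R.from_quat(s['ee_rot']).as_matrix()
    print(zb,(proj(ds,[s['tcp_pos']+Rt@np.array([.025,0,zb+.036]),s['tcp_pos']+Rt@np.array([-.025,0,zb]),s['tcp_pos']+Rt@np.array([.011,0,.008])])-[317,247])*5+[578,0])
E
```

```text
-0.006 [ 0.0273 -0.0001 -0.006 ] [-0.0178 -0.     -0.006 ] 0.045026182185993385
-0.003 [ 0.026  -0.0001 -0.003 ] [-0.02  -0.    -0.003] 0.04607750201592465
0 [ 0.0248 -0.0002  0.    ] [-0.0223 -0.      0.    ] 0.047128821845855914
0.003 [ 0.0236 -0.0002  0.003 ] [-0.0245 -0.      0.003 ] 0.048180141675787186
top z 0.008193067625287181 near [ 0.0215 -0.0002  0.0082] far [-0.0285 -0.      0.0082]
bottom by x=near.x [ 0.0215 -0.0019  0.0439] by z+36 [ 0.0215 -0.0019  0.0442]
186 [151 152 149 138 116 113 138 144 142 142 142 143 142 142 142 142 141 141
 140 141 140 141 141 141 142 136 116 126 142 149 151 150 149 149 149 150
 150 150 149 149 151 150 150 150]
189 [152 153 150 141 115 104 131 140 138 138 138 138 137 138 137 138 137 138
 138 138 138 138 138 139 140 133 114 126 143 153 153 153 154 154 153 154
 154 154 153 153 153 154 153 153]
192 [156 154 153 145 128 109 137 146 146 146 145 145 145 144 146 145 145 146
 145 145 146 145 146 145 146 140 120 131 146 154 155 154 153 153 153 153
 154 154 154 154 153 153 154 153]
195 [159 157 157 149 130 111 139 131 105  95  96  96  94  94  94  93  9
[... 1633 characters left out ...]
  93  93  92  92  92  90  90
  88  88  88  88  87  89  89  88  88  88  87  87  87  87  86  85  86  82
 102 142 149 148 148 147 146 146]
225 [152 153 152 148 136 134 139 131  77  53  83  93  95  93  92  91  90  90
  87  88  88  87  88  90  88  90  89  89  88  86  87  85  86  87  85  81
 101 144 151 151 150 150 150 150]
[0.5547 0.3239 0.1371] [0.7626 0.6469 0.0023 0.0008] [ 0.4244  0.3505  0.2448  1.4603 -0.0004  2.159 ]
-0.006 [[684.6876 237.5507]
 [698.0516 109.9202]
 [688.8204 183.408 ]]
-0.003 [[684.6093 241.989 ]
 [697.954  114.5051]
 [688.8204 183.408 ]]
0 [[684.5313 246.4115]
 [697.8567 119.0743]
 [688.8204 183.408 ]]
0.003 [[684.4534 250.8181]
 [697.7596 123.6279]
 [688.8204 183.408 ]]
```

The side-view prediction of the pad tips (row 183) matches what I saw (184). The cleat's top sits about 4–5 mm below the TCP, so the fingertips hold only the top 3–4 mm, and it leans about 0.045 rad about the tool x axis. That is workable: the target TCP z at seating is about 0.075. Next, hover over the ledge.

```bash
python3 plan.py .6036 .0725 .118 1.445
```

```text
t 7.0 turn [ 0.0042 -0.0023 -0.038 ] shift after [-0.2433  0.0801  0.0191]
```

apply_moves --pt "0.004 -0.002 -0.038 0 0 0 255" --pt "0 0 0 -0.035 0.0115 0 255" --pt "0 0 0 -0.035 0.0115 0 255" --pt "0 0 0 -0.035 0.0115 0 255" --pt "0 0 0 -0.035 0.0115 0 255"

```text
time_s: 7.5
tcp_pos: [0.5803, 0.1773, 0.1325]
ee_rot: [0.75, 0.661, -0.003, -0.002]
wrist_force: [1.1, -0.0, 0.3]
finger_gap: 0.0106
grasp_force: 30.0
```

apply_moves --pt "0 0 0 -0.035 0.0115 0 255" --pt "0 0 0 -0.035 0.0115 0 255" --pt "0 0 0 -0.033 0.011 0 255" --pt "0 0 0 0 0 0 255" --pt "0 0 0 0 0 0 255"

```text
time_s: 8.0
tcp_pos: [0.6013, 0.0717, 0.1328]
ee_rot: [0.751, 0.661, -0.003, -0.002]
wrist_force: [-0.2, 0.2, -0.0]
finger_gap: 0.0105
grasp_force: 30.0
```

apply_moves --pt "0 0 0 0 0 0 255" --pt "0 0 0 0 0 0 255" --pt "0 0 0 0 0 0 255" --pt "0 0 0 0 0 0 255" --pt "0 0 0 0 0 0 255"

```text
time_s: 8.5
tcp_pos: [0.6023, 0.073, 0.1344]
ee_rot: [0.75, 0.662, -0.002, -0.001]
wrist_force: [-0.4, 0.6, -0.3]
finger_gap: 0.0105
grasp_force: 30.0
```

```bash
python3 snap.py w7; python3 plan.py .6036 .0725 .118 1.445; python3 - w7.pkl <<'E'
exec(open('held.py').read())
def edges(r,a,b):
    v=g[r,a:b,2].astype(int); return v
for r in (190,196,202,208,214,220,226,240,280): print(r,g[r,296:342,2])
print('col319',list(zip(range(170,330,2),g[170:330:2,319,2])))
P=[[.6143,.0696,.06],[.6258,.1579,.06],[.5983,-.0591,.06]]
print(proj(im,P,s))
E
```

```text
8.5 [0.6023 0.073  0.1344] [ 0.7499  0.6616 -0.0017 -0.0008] 0.010544891206566225 [-0.41  0.58 -0.28]
t 8.55 turn [-0.0034  0.0015  0.0006] shift after [-0.0002  0.0013  0.0164]
190 [184 180 181 184 190 194 198 197 197 198 191 168 174 177 175 177 178 181
 182 184 183 183 183 182 180 180 178 177 175 174 172 172 171 171 171 177
 182 166  99  70 109 143 145 144 145 142]
196 [184 180 179 184 189 196 194 159  97  72  75  75  76  75  75  76  76  77
  77  78  79  81  79  80  80  79  78  77  76 104 159 174 173 171 172 177
 184 172 102  78 126 144 144 145 145 138]
202 [184 180 179 183 188 197 197 163  94  73  82  84  84  85  86  85  84  84
  83  82  82  81  79  80  79  78  76  76  76  73  79 120 166 175 172 176
 184 170  99  80 129 145 145 144 146 152]
208 [183 180 178 181 187 195 197 163  88  63  74  77  77  79  79  81  81  82
  82  82  82  83  83  83  82  82  83  82  83  84  84  81  90 128 167 178
 184 164  88  77 137 148 146 145 144 149]
214 [184 180 178 181 186 194 197 169  91  53  74  85  86  85  86  86  86  86
  86  86  86  85  87  85  86  86  85  84  84  83  82  82  79  76  87 139
 178
[... 1878 characters left out ...]
270, np.uint8(83)), (272, np.uint8(82)), (274, np.uint8(83)), (276, np.uint8(82)), (278, np.uint8(85)), (280, np.uint8(87)), (282, np.uint8(88)), (284, np.uint8(87)), (286, np.uint8(87)), (288, np.uint8(87)), (290, np.uint8(88)), (292, np.uint8(88)), (294, np.uint8(88)), (296, np.uint8(87)), (298, np.uint8(87)), (300, np.uint8(87)), (302, np.uint8(88)), (304, np.uint8(87)), (306, np.uint8(88)), (308, np.uint8(86)), (310, np.uint8(86)), (312, np.uint8(89)), (314, np.uint8(173)), (316, np.uint8(179)), (318, np.uint8(179)), (320, np.uint8(180)), (322, np.uint8(180)), (324, np.uint8(179)), (326, np.uint8(179)), (328, np.uint8(178))]
[[337.7079 214.7518]
 [340.9864  71.4803]
 [335.0728 369.4428]]
```

```bash
python3 - w7.pkl <<'E'
exec(open('held.py').read())
print('seam',list(zip(range(205,220),g[205:220,338:341,2].mean(1).round())))
print('bright board rows<seam',g[200,330:350,2],g[180,330:350,2])
print(list(g[310:316,319,2]),list(g[214:221,319,2]),list(g[192:197,319,2]))
c,d=tr([[318.5,217.7],[318.5,313.2],[314,194]])
f=lambda k,z:c+d[k]*(z-c[2])/d[k,2]
for z in(.003,.004,.005,.006): print(z,f(0,z),f(1,z),'bot',f(2,z+.036))
print('seam at',onz(im,[[338,212]],.06,s),onz(im,[[338,211]],.06,s))
E
```

```text
seam [(205, np.float64(145.0)), (206, np.float64(145.0)), (207, np.float64(145.0)), (208, np.float64(145.0)), (209, np.float64(145.0)), (210, np.float64(145.0)), (211, np.float64(145.0)), (212, np.float64(147.0)), (213, np.float64(139.0)), (214, np.float64(97.0)), (215, np.float64(84.0)), (216, np.float64(96.0)), (217, np.float64(90.0)), (218, np.float64(87.0)), (219, np.float64(90.0))]
bright board rows<seam [172 177 183 171 100  78 126 144 146 146 147 156 163 167 173 176 176 175
 175 176] [174 175 176 164 110  71  98 139 146 145 146 144 141 160 171 174 175 174
 175 175]
[np.uint8(86), np.uint8(85), np.uint8(89), np.uint8(124), np.uint8(173), np.uint8(181)] [np.uint8(85), np.uint8(85), np.uint8(83), np.uint8(83), np.uint8(93), np.uint8(92), np.uint8(85)] [np.uint8(184), np.uint8(179), np.uint8(137), np.uint8(91), np.uint8(80)]
0.003 [ 0.0244 -0.0001  0.003 ] [-0.0251 -0.0001  0.003 ] bot [ 0.0239 -0.0025  0.039 ]
0.004 [ 0.024  -0.0001  0.004 ] [-0.0258 -0.0001  0.004 ] bot [ 0.0236 -0.0025  0.04  ]
0.005 [ 0.0236 -0.0001  0.005 ] [-0.0266 -0.0001  0.005 ] bot [ 0.0232 -0.0025  0.041 ]
0.006 [ 0.0232 -0.0001  0.006 ] [-0.0273 -0.0001  0.006 ] bot [ 0.0229 -0.0026  0.042 ]
seam at [[0.6147 0.0715 0.06  ]] [[0.6148 0.0722 0.06  ]]
```

The seam shows between rows 213 and 214, giving about (0.6145,0.0704), which matches the first measurement. Lower with a 3 mm stand-off from the boards, then take out the lean.

apply_moves --pt "-0.003 0 0 0 0.0014 0.015 255" --pt "0 0 0 0 0 0.02 255" --pt "0 0 0 0 0 0.013 255" --pt "-0.055 0 0 0 0 0 255" --pt "0 0 0 0 0 0 255"

```text
time_s: 9.05
tcp_pos: [0.6012, 0.0725, 0.0845]
ee_rot: [0.75, 0.661, 0.016, 0.02]
wrist_force: [-0.7, 0.3, -0.3]
finger_gap: 0.0107
grasp_force: 30.0
```

apply_moves --pt "0 0 0 0 0 0 255" --pt "0 0 0 0 0 0 255" --pt "0 0 0 0 0 0 255" --pt "0 0 0 0 0 0 255" --pt "0 0 0 0 0 0 255"

```text
time_s: 9.55
tcp_pos: [0.6041, 0.0722, 0.0866]
ee_rot: [0.75, 0.661, 0.018, 0.021]
wrist_force: [0.6, -1.5, 0.5]
finger_gap: 0.0104
grasp_force: 30.0
```

```bash
python3 snap.py w8;python3 plan.py .6037 .073 .0745 1.445; python3 - w8.pkl <<'E'
exec(open('held.py').read())
for r in (196,202,208,214,220,226,240): print(r,g[r,300:346,2])
print('seamP',proj(im,[[.6145,.0704,.06]],s))
print(list(zip(range(190,240),g[190:240,345,2])))
E
```

```text
9.55 [0.6041 0.0722 0.0866] [0.7499 0.661  0.0177 0.0211] 0.010446508223316199 [ 0.64 -1.47  0.53]
t 9.6 turn [ 0.0547  0.0013 -0.0001] shift after [ 0.0008 -0.0004  0.012 ]
196 [176 178 174 140  89  72  76  77  76  76  75  75  77  77  78  78  78  80
  80  80  79  79  79  76  76 106 161 178 162  99  66  67  66  81 126 144
 144 143 144 144 140 136 165 175 174 173]
202 [175 178 178 147  90  72  82  83  84  84  84  84  83  83  83  83  83  81
  80  80  78  78  76  75  75  73  81 122 149  99  66  67  67  83 131 144
 144 143 144 143 139 142 168 175 174 174]
208 [175 178 177 147  81  63  73  77  78  78  80  80  80  82  81  82  82  83
  82  82  82  82  83  83  84  82  83  85  81  70  68  67  65  83 128 143
 144 144 144 144 135 132 167 176 174 174]
214 [175 178 178 148  81  52  75  86  86  85  85  85  85  86  86  86  86  85
  85  85  86  84  85  84  82  82  83  81  80  79  75  63  66  85 131 143
 144 143 143 144 138 142 168 175 173 174]
220 [175 176 182 174  97  47  78  92  91  90  89  88  87  87  85  85  86  84
  85  84  86  86  86  85  84  84  84  83  81  82  83  78  71  94 134 145
 144 144
[... 846 characters left out ...]
8, np.uint8(174)), (209, np.uint8(173)), (210, np.uint8(173)), (211, np.uint8(174)), (212, np.uint8(173)), (213, np.uint8(174)), (214, np.uint8(174)), (215, np.uint8(174)), (216, np.uint8(174)), (217, np.uint8(173)), (218, np.uint8(174)), (219, np.uint8(173)), (220, np.uint8(173)), (221, np.uint8(174)), (222, np.uint8(175)), (223, np.uint8(174)), (224, np.uint8(174)), (225, np.uint8(174)), (226, np.uint8(174)), (227, np.uint8(174)), (228, np.uint8(174)), (229, np.uint8(174)), (230, np.uint8(173)), (231, np.uint8(174)), (232, np.uint8(174)), (233, np.uint8(174)), (234, np.uint8(174)), (235, np.uint8(174)), (236, np.uint8(175)), (237, np.uint8(174)), (238, np.uint8(174)), (239, np.uint8(174))]
```

apply_moves --pt "0 0 0 0 0 0.006 255" --pt "0 0 0 0 0 0.003 255" --pt "0 0 0 0 0 0.002 255" --pt "0 0 0 0 0 0.001 255" --pt "0 0 0 0 0 0 255"

```text
time_s: 10.1
tcp_pos: [0.6043, 0.0721, 0.0744]
ee_rot: [0.75, 0.661, 0.017, 0.021]
wrist_force: [0.4, 0.6, 0.2]
finger_gap: 0.0106
grasp_force: 30.1
```

apply_moves --pt "0 0 0 0 0 0.001 255" --pt "0 0 0 0 0 0.001 255" --pt "0 0 0 0 0 0 255" --pt "0 0 0 0 0 0 255" --pt "0 0 0 0 0 0 255"

```text
time_s: 10.6
tcp_pos: [0.6047, 0.072, 0.0743]
ee_rot: [0.75, 0.661, 0.018, 0.021]
wrist_force: [-2.4, -0.2, 6.5]
finger_gap: 0.0107
grasp_force: 31.1
```

apply_moves --pt "0 0 0 0 0.001 -0.001 255" --pt "0 0 0 0 0.001 0 255" --pt "0 0 0 0 0.001 0 255" --pt "0 0 0 0 0 0 255" --pt "0 0 0 0 0 0 255"

```text
time_s: 11.1
tcp_pos: [0.6066, 0.0719, 0.0743]
ee_rot: [0.75, 0.661, 0.017, 0.02]
wrist_force: [-4.4, 0.0, 6.8]
finger_gap: 0.0105
grasp_force: 31.2
```

```bash
python3 snap.py w9; python3 - w9.pkl <<'E'
exec(open('held.py').read())
for r in (202,214,226,240): print(r,g[r,300:346,2])
print('seamP',proj(im,[[.615,.0704,.06]],s)); print(list(zip(range(205,270,2),g[205:270:2,337,2])))
E
```

```text
11.1 [0.6066 0.0719 0.0743] [0.7498 0.6611 0.0171 0.0204] 0.010505210628541786 [-4.37  0.01  6.79]
202 [182 174 111  67  75  82  83  83  84  83  85  83  83  84  82  82  82  80
  79  77  78  77  75  75  75  75  75  71  67  67  80 116 140 144 143 143
 143 143 140 140 166 174 173 174 173 174]
214 [185 177 127  63  45  67  79  84  85  86  86  86  85  85  86  85  85  85
  85  85  85  86  84  84  84  82  81  81  80  77  85 121 143 144 142 143
 143 142 138 142 168 175 174 174 173 173]
226 [184 177 129  66  39  50  77  87  90  89  87  86  86  85  83  82  84  83
  84  84  85  86  84  84  83  83  84  82  82  82  80  81 106 138 145 144
 143 142 145 165 175 175 174 174 174 175]
240 [184 182 152  84  42  49  72  84  88  87  87  86  83  84  84  83  84  84
  83  83  84  83  83  85  85  86  87  88  88  88  86  84 104 140 146 145
 145 143 142 168 177 176 173 174 174 175]
seamP [[334.4449 255.8702]]
[(205, np.uint8(143)), (207, np.uint8(143)), (209, np.uint8(143)), (211, np.uint8(143)), (213, np.uint8(142)), (215, np.uint8(143)), (217, np.uint8(143)), (219, np.uint8(145)), (221, np.uint8(144)), (223, np.uint8(144)), (225, np.uint8(142)), (227, np.uint8(141)), (229, np.uint8(142)), (231, np.uint8(143)), (233, np.uint8(144)), (235, np.uint8(143)), (237, np.uint8(143)), (239, np.uint8(143)), (241, np.uint8(143)), (243, np.uint8(141)), (245, np.uint8(135)), (247, np.uint8(143)), (249, np.uint8(143)), (251, np.uint8(144)), (253, np.uint8(143)), (255, np.uint8(143)), (257, np.uint8(144)), (259, np.uint8(144)), (261, np.uint8(145)), (263, np.uint8(146)), (265, np.uint8(144)), (267, np.uint8(141)), (269, np.uint8(138))]
```

apply_moves --pt "0 0 0 0 0.001 -0.001 255" --pt "0 0 0 0 0.001 0 255" --pt "0 0 0 0 0 0 255" --pt "0 0 0 0 0 0 255" --pt "0 0 0 0 0 0 255"

```text
time_s: 11.65
tcp_pos: [0.6071, 0.0719, 0.0743]
ee_rot: [0.75, 0.661, 0.016, 0.019]
wrist_force: [-7.2, 0.3, 7.0]
finger_gap: 0.0105
grasp_force: 31.0
```

```bash
python3 snap.py w10; python3 - w10.pkl <<'E'
exec(open('held.py').read())
for r in (202,208,214,220): print(r,g[r,300:346,2])
print('seamP',proj(im,[[.615,.0704,.06]],s)); print([tuple(x) for x in g[225:285:3,335]])
E
```

```text
11.65 [0.6071 0.0719 0.0743] [0.7498 0.6612 0.0159 0.0191] 0.01050673157190625 [-7.17  0.27  7.04]
202 [180 184 177 128  81  76  81  83  84  83  85  83  84  83  82  82  82  80
  80  78  78  76  77  75  76  75  74  67  65  74 102 134 145 143 143 143
 144 142 140 163 174 174 173 173 173 174]
208 [182 183 177 129  67  63  74  77  78  79  80  80  81  82  81  81  81  83
  82  81  82  82  82  83  84  82  84  84  77  69 101 137 144 143 143 142
 143 138 131 163 175 174 173 173 173 175]
214 [182 185 178 127  68  62  78  84  86  85  85  85  86  85  84  86  86  85
  85  86  85  84  85  84  84  83  82  82  81  77  90 131 143 144 142 142
 142 139 139 165 175 174 173 172 174 174]
220 [182 184 181 150  81  48  82  95  93  91  91  89  87  87  87  85  85  85
  86  86  86  85  87  85  85  83  84  82  82  81  81  81 105 138 145 144
 144 139 141 167 176 174 173 174 173 174]
seamP [[333.6181 255.974 ]]
[(np.uint8(12), np.uint8(134), np.uint8(145)), (np.uint8(12), np.uint8(136), np.uint8(144)), (np.uint8(12), np.uint8(134), np.uint8(145)), (np.uint8(12), np.uint8(135), np.uint8(144)), (np.uint8(12), np.uint8(135), np.uint8(145)), (np.uint8(12), np.uint8(135), np.uint8(145)), (np.uint8(12), np.uint8(138), np.uint8(146)), (np.uint8(21), np.uint8(13), np.uint8(138)), (np.uint8(21), np.uint8(13), np.uint8(138)), (np.uint8(21), np.uint8(13), np.uint8(136)), (np.uint8(17), np.uint8(13), np.uint8(133)), (np.uint8(24), np.uint8(13), np.uint8(102)), (np.uint8(23), np.uint8(12), np.uint8(88)), (np.uint8(20), np.uint8(10), np.uint8(75)), (np.uint8(20), np.uint8(12), np.uint8(62)), (np.uint8(30), np.uint8(5), np.uint8(50)), (np.uint8(30), np.uint8(13), np.uint8(39)), (np.uint8(15), np.uint8(15), np.uint8(35)), (np.uint8(0), np.uint8(7), np.uint8(36)), (np.uint8(165), np.uint8(13), np.uint8(38))]
```

Side force rose with almost no motion, so the cleat is against the boards and standing on the ledge. Ease the push, release and retreat.

apply_moves --pt "0 0 0 0 -0.001 0 255" --pt "0 0 0 0 0 0 200" --pt "0 0 0 0 0 0 185" --pt "0 0 0 0 0 0 175" --pt "0 0 0 0 0 0 175"

```text
time_s: 12.2
tcp_pos: [0.6086, 0.0715, 0.0743]
ee_rot: [0.75, 0.661, 0.018, 0.021]
wrist_force: [-0.1, -0.3, 0.2]
finger_gap: 0.0269
grasp_force: 0.0
```

apply_moves --pt "0 0 0 0 0 -0.015 175" --pt "0 0 0 0 0 -0.03 150" --pt "0.04 0 0 0 0 -0.04 150" --pt "0 0 0 0 0 0 150" --pt "0 0 0 0 0 0 150"

```text
time_s: 12.7
tcp_pos: [0.6056, 0.0722, 0.1627]
ee_rot: [0.75, 0.661, 0.006, 0.008]
wrist_force: [-0.5, 0.1, -0.5]
finger_gap: 0.0351
grasp_force: 0.0
```

```bash
python3 snap.py w11; python3 - w11.pkl <<'E'
exec(open('held.py').read())
P=[[.615,.0704,.06],[.607,.0714,.07],[.607+.003,.0714+.0248,.07],[.607-.003,.0714-.0248,.07],[.607+.003,.0714+.0248,.034]]
p=proj(im,P,s);print(p)
x,y=p[1].astype(int)
for r in range(y-70,y+60,8): print(r,g[r,x-30:x+40:2,2])
print('col',list(zip(range(y-80,y+70,2),g[y-80:y+70:2,x,2])))
E
```

```text
12.7 [0.6056 0.0722 0.1627] [0.7502 0.6612 0.0064 0.0078] 0.03506145603299595 [-0.48  0.1  -0.49]
[[328.7011 199.3676]
 [318.074  203.9328]
 [317.8305 169.729 ]
 [318.3023 235.999 ]
 [317.0042 159.0381]]
133 [188 183 181 184 192 190 171 178 177 178 181 183 183 180 177 175 176 179
 160  79 145 144 136 163 163 173 173 171 157 156 175 179 178 171 161]
141 [188 181 181 183 190 188 164 177 177 178 180 183 182 179 177 172 175 178
 168  79 145 145 141 164 165 173 173 169 158 158 176 181 179 170 156]
149 [189 182 180 183 189 191 163 177 177 178 180 183 181 179 176 174 174 177
 165  82 144 144 139 172 174 173 174 168 156 161 177 180 178 168 151]
157 [189 183 179 181 188 191 168 176 177 179 182 181 181 178 175 173 173 176
 161  89 146 145 165 170 174 173 176 166 155 161 176 181 177 166 159]
165 [190 183 179 180 187 196 169 177 177 180 175  79  80  79  78  77  77  79
  75  96 146 145 164 171 174 174 175 166 155 163 177 179 175 164 151]
173 [188 183 179 181 186 196 166 177 177 182 177  85  86  84  85  84  86  82
  81  94 146 142 161 172 174 174 174 163 153 165 178 179 171 164 142]
181 [190 183 1
[... 2520 characters left out ...]
int8(83)), (209, np.uint8(83)), (211, np.uint8(84)), (213, np.uint8(89)), (215, np.uint8(88)), (217, np.uint8(88)), (219, np.uint8(88)), (221, np.uint8(89)), (223, np.uint8(88)), (225, np.uint8(88)), (227, np.uint8(88)), (229, np.uint8(88)), (231, np.uint8(89)), (233, np.uint8(89)), (235, np.uint8(85)), (237, np.uint8(140)), (239, np.uint8(173)), (241, np.uint8(172)), (243, np.uint8(171)), (245, np.uint8(172)), (247, np.uint8(172)), (249, np.uint8(171)), (251, np.uint8(171)), (253, np.uint8(172)), (255, np.uint8(173)), (257, np.uint8(172)), (259, np.uint8(172)), (261, np.uint8(171)), (263, np.uint8(173)), (265, np.uint8(171)), (267, np.uint8(172)), (269, np.uint8(173)), (271, np.uint8(172))]
```

The cleat stands flush on the boards: its edge is adjacent to the board top in every row from 165 to 229, with its ends at rows 171 and 237. The seam, between rows 197 and 205, is at its middle. Now the clip.

```bash
python3 plan.py .495 -.318 .24 1.373; python3 - w11.pkl <<'E'
exec(open('held.py').read())
print(list(zip(range(195,208),g[195:208,328:332,2].mean(1))))
print(g[185,300:345,2]);
print('seam',onz(im,[[329.5,202.5],[330,200]],.06,s),'cleat top ends',onz(im,[[318,171],[318,236.8]],.07,s))
E
```

```text
t 12.75 turn [0.017  0.0006 0.072 ] shift after [-0.4042 -0.0306 -0.0792]
[(195, np.float64(144.5)), (196, np.float64(146.5)), (197, np.float64(146.0)), (198, np.float64(148.5)), (199, np.float64(142.5)), (200, np.float64(103.5)), (201, np.float64(90.5)), (202, np.float64(96.5)), (203, np.float64(98.0)), (204, np.float64(97.5)), (205, np.float64(97.0)), (206, np.float64(96.5)), (207, np.float64(97.0))]
[163 172 176 176 177 180 182 185 177 115  85  86  86  84  83  83  84  83
  83  85  85  87  88  89  89  91 112 141 145 146 143 142 158 168 174 176
 176 176 176 175 174 169 160 159 164]
seam [[0.6153 0.0679 0.06  ]
 [0.6159 0.0698 0.06  ]] cleat top ends [[0.61   0.0953 0.07  ]
 [0.6037 0.046  0.07  ]]
```

apply_moves --pt "0.017 0 0.072 0 0 -0.008 0" --pt "0 0 0 -0.045 -0.0034 -0.009 0" --pt "0 0 0 -0.045 -0.0034 -0.009 0" --pt "0 0 0 -0.045 -0.0034 -0.009 0" --pt "0 0 0 -0.045 -0.0034 -0.009 0"

```text
time_s: 13.25
tcp_pos: [0.5535, -0.1025, 0.2024]
ee_rot: [0.773, 0.634, -0.002, -0.002]
wrist_force: [1.2, -1.0, -0.8]
finger_gap: 0.0852
grasp_force: 0.0
```

apply_moves --pt "0 0 0 -0.045 -0.0034 -0.009 0" --pt "0 0 0 -0.045 -0.0034 -0.009 0" --pt "0 0 0 -0.045 -0.0034 -0.009 0" --pt "0 0 0 -0.045 -0.0034 -0.009 0" --pt "0 0 0 -0.044 -0.0034 0 0"

```text
time_s: 13.75
tcp_pos: [0.4935, -0.3194, 0.2402]
ee_rot: [0.774, 0.634, -0.001, -0.0]
wrist_force: [0.8, -0.3, -0.3]
finger_gap: 0.0853
grasp_force: 0.0
```

apply_moves --pt "0 0 0 0 0 0 0" --pt "0 0 0 0 0 0 0" --pt "0 0 0 0 0 0 0" --pt "0 0 0 0 0 0 0" --pt "0 0 0 0 0 0 0"

```text
time_s: 14.25
tcp_pos: [0.4948, -0.3163, 0.2398]
ee_rot: [0.773, 0.635, -0.001, -0.001]
wrist_force: [0.5, 0.2, -0.7]
finger_gap: 0.0855
grasp_force: 0.0
```

```bash
python3 snap.py w12; python3 plan.py .4931 -.3201 .24 1.373; python3 - w12.pkl <<'E'
exec(open('held.py').read())
v=g[:,:,2];sat=g[:,:,1]
p=proj(im,[[.5187,-.3291,.141],[.4674,-.3111,.141],[.4931,-.3201,.088]],s);print('pred',p)
m=((v<48)).astype(np.uint8);m[250:]=0
n,l,st,ce=cv2.connectedComponentsWithStats(m)
for k in range(1,n):
    if st[k,4]>40:
        ys,xs=np.nonzero(l==k);b=cv2.minAreaRect(np.c_[xs,ys].astype(np.float32));print(st[k],ce[k].round(1),b)
E
```

```text
14.25 [ 0.4948 -0.3163  0.2398] [ 0.7728  0.6347 -0.0011 -0.0008] 0.08547040754291778 [ 0.51  0.17 -0.68]
t 14.3 turn [-0.0025  0.0009  0.002 ] shift after [-0.0038 -0.001  -0.0001]
pred [[354.1786 210.4524]
 [280.6984 200.5493]
 [317.986  185.3365]]
[290  62  12  19 182] [295.5  71. ] ((295.497802734375, 70.96681213378906), (18.492284774780273, 10.044368743896484), 86.18592071533203)
[335  62  11  19 187] [340.5  71.3] ((340.0, 71.0), (18.0, 10.0), 90.0)
[581 170  18  17  90] [588.3 178.4] ((588.6337890625, 178.74520874023438), (21.707963943481445, 9.497234344482422), 61.38954162597656)
[280 179  16  32 387] [287.4 194.4] ((287.5, 194.5), (31.0, 15.0), 90.0)
[340 179  16  32 383] [347.6 194.5] ((347.5, 194.5), (31.0, 15.0), 90.0)
[ 471  206  104   44 1577] [522.5 232.6] ((522.5, 227.5), (103.0, 43.0), -0.0)
```

```bash
python3 - w12.pkl <<'E'
exec(open('held.py').read())
print(g[195,272:300,2],g[195,335:365,2]);print(g[172:216,352,2],g[172:216,288,2])
c,d=tr([[318,179],[318,211],[280,195],[356,195]])
Rt=R.from_quat(s['ee_rot']).as_matrix()
f=lambda k,z:c+d[k]*((s['tcp_pos'][2]-z)-c[2])/d[k,2]
for k,zs in((0,(.111,.141)),(1,(.111,.141)),(2,(.141,)),(3,(.141,))):
    for z in zs: print(k,z,f(k,z),Rt@f(k,z)+s['tcp_pos'])
# steel bright rows at pivot, columns
print('col318',list(zip(range(150,235,3),g[150:235:3,318,2])))
print('row170',g[175,285:350,2])
E
```

```text
[135 133 132 133 134 137 130  76  31  31  34  36  33  30  28  24  25  25
  25  25  25  21  22  24  52 102 126 130] [133 135 138 130  74  22  22  26  21  23  25  25  26  24  26  29  30  34
  35  31  27  84 157 169 167 167 168 167 168 166]
[172 173 172 171 169 167 166 166 165 166 167 154 114  63  30  33  38  40
  33  34  34  35  34  34  34  36  35  34  36  34  34  33  33  35  34  33
  34  32  29  77 141 150 146 145] [175 174 172 172 171 173 172 160 117  68  35  30  31  32  31  28  25  25
  27  23  25  22  24  25  26  24  24  24  26  23  26  26  22  21  26  44
  83 118 132 131 129 129 129 130]
0 0.111 [ 0.0081 -0.0005  0.1288] [ 0.4956 -0.3084  0.111 ]
0 0.141 [ 0.0161 -0.0004  0.0988] [ 0.4973 -0.3004  0.141 ]
1 0.111 [-0.0195 -0.0005  0.1288] [ 0.4902 -0.3353  0.111 ]
1 0.141 [-0.0082 -0.0005  0.0988] [ 0.4925 -0.3244  0.141 ]
2 0.141 [ 0.0041 -0.028   0.0988] [ 0.4679 -0.3068  0.1411]
3 0.141 [0.0041 0.0271 0.0988] [ 0.5219 -0.3176  0.1409]
col318 [(150, np.uint8(191)), (153, np.uint8(191)), (156, np.uint8(190)), (159, np.uint8(190)), (162, np.uint8(189)), (165, np.uint8(190)), (168, np.uint8(181)), (171, np.uint8(69)), (174, np.uint8(79)), (177, np.uint8(74)), (180, np.uint8(72)), (183, np.uint8(70)), (186, np.uint8(70)), (189, np.uint8(60)), (192, np.uint8(96)), (195, np.uint8(185)), (198, np.uint8(184)), (201, np.uint8(183)), (204, np.uint8(177)), (207, np.uint8(163)), (210, np.uint8(161)), (213, np.uint8(163)), (216, np.uint8(163)), (219, np.uint8(159)), (222, np.uint8(154)), (225, np.uint8(146)), (228, np.uint8(139)), (231, np.uint8(132)), (234, np.uint8(141))]
row170 [165 163 162 172 180 188 191 192 192 190 189 188 189 190 194 188 137 111
 117 128 142 160 170 172 172 171 173 176 178 178 180 170 107  78 112 143
 149 148 147 156 170 161 160 156 162 170 174 180 156 134 145 183 192 189
 192 199 203 202 199 199 197 193 192 191 179]
```

The clip sits directly under the tool: its sleeves are symmetric about column 318, and the grip centre lies within about 1 mm of the TCP axis and aligned with it. Descend to TCP z 0.117.

apply_moves --pt "0 0 0 0 -0.0005 0.03 0" --pt "0 0 0 0 0 0.04 0" --pt "0 0 0 0 0 0.03 0" --pt "0 0 0 0 0 0.015 0" --pt "0 0 0 0 0 0.008 0"

```text
time_s: 14.8
tcp_pos: [0.493, -0.3166, 0.1152]
ee_rot: [0.773, 0.634, -0.001, -0.002]
wrist_force: [0.8, 0.5, 0.5]
finger_gap: 0.0853
grasp_force: 0.0
```

apply_moves --pt "0 0 0 0 0 0 0" --pt "0 0 0 0 0 0 0" --pt "0 0 0 0 0 0 50" --pt "0 0 0 0 0 0 60" --pt "0 0 0 0 0 0 70" --newtons 40

```text
time_s: 15.3
tcp_pos: [0.4941, -0.3182, 0.118]
ee_rot: [0.774, 0.634, -0.001, 0.0]
wrist_force: [-1.0, -0.3, 0.1]
finger_gap: 0.062
grasp_force: 0.0
```

```bash
python3 snap.py w13; python3 plan.py .4948 -.3163 .117 1.373
```

```text
15.3 [ 0.4941 -0.3182  0.118 ] [ 7.735e-01  6.338e-01 -1.000e-03  3.000e-04] 0.06197150335740551 [-1.01 -0.26  0.14]
t 15.35 turn [-0.0013  0.0016 -0.0001] shift after [0.0019 0.0005 0.0007]
```

apply_moves --pt "0 0 0 0 0 0 90" --pt "0 0 0 0 0 0 110" --pt "0 0 0 0 0 0 130" --pt "0 0 0 0 0 0 150" --pt "0 0 0 0 0 0 255"

```text
time_s: 15.85
tcp_pos: [0.4935, -0.3176, 0.1167]
ee_rot: [0.773, 0.634, -0.001, -0.001]
wrist_force: [0.1, 0.1, -1.2]
finger_gap: 0.0295
grasp_force: 42.9
```

apply_moves --pt "0 0 0 0 0 0 255" --pt "0 0 0 0 0 0 255" --pt "0 0 0 0 0 0 255" --pt "0 0 0 0 0 0 255" --pt "0 0 0 0 0 0 255"

```text
time_s: 16.35
tcp_pos: [0.4936, -0.3177, 0.1169]
ee_rot: [0.773, 0.634, -0.001, -0.001]
wrist_force: [-0.7, 0.3, -0.2]
finger_gap: 0.0299
grasp_force: 42.9
```

```bash
python3 snap.py w14
```

```text
16.35 [ 0.4936 -0.3177  0.1169] [ 7.735e-01  6.339e-01 -1.200e-03 -6.000e-04] 0.029866991539882058 [-0.69  0.34 -0.23]
```

apply_moves --pt "0 0 0 0 0 -0.005 255" --pt "0 0 0 0 0 -0.015 255" --pt "0 0 0 0 0 -0.025 255" --pt "0 0 0 0 0 -0.025 255" --pt "0 0 0 0 0 -0.02 255"

```text
time_s: 16.9
tcp_pos: [0.4943, -0.3181, 0.2103]
ee_rot: [0.773, 0.634, -0.001, 0.001]
wrist_force: [1.5, 0.1, -1.6]
finger_gap: 0.0294
grasp_force: 42.9
```

apply_moves --pt "0 0 0 0 0 0 255" --pt "0 0 0 0 0 0 255" --pt "0 0 0 0 0 0 255" --pt "0 0 0 0 0 0 255" --pt "0 0 0 0 0 0 255"

```text
time_s: 17.4
tcp_pos: [0.4932, -0.3172, 0.2055]
ee_rot: [0.773, 0.634, -0.001, -0.002]
wrist_force: [0.3, -0.3, -1.1]
finger_gap: 0.0294
grasp_force: 42.9
```

```bash
python3 snap.py w15; python3 plan.py .6095 .0708 .19 1.445; python3 - w15.pkl <<'E'
exec(open('held.py').read())
from plant import viewer
d0=viewer.get_image('side');d1=viewer.get_image('scene');pickle.dump((d0,d1,s),open('cl.pkl','wb'))
a,b=pickle.load(open('w12.pkl','rb')),0
print('sleeve mask');v=g[:,:,2]
for r in range(170,300,6): print(r,v[r,262:376:4])
E
```

```text
17.4 [ 0.4932 -0.3172  0.2055] [ 0.7735  0.6338 -0.0014 -0.0019] 0.029433879014231935 [ 0.33 -0.25 -1.11]
t 17.45 turn [-0.0044 -0.0001 -0.072 ] shift after [0.3996 0.0666 0.0157]
sleeve mask
170 [185 184 185 184 185 185 166 193 191 193 197 179 190 200 198 187 178 188
 204 202 190 205 198 175 161 155 154 156 155]
176 [185 186 185 185 185 178 161 194 192 193 197 180 194 200 197 188 177 192
 205 202 191 206 199 186 170 168 166 172 169]
182 [185 184 184 173 171 169 157 193 193 192 196 181 193 201 197 186 177 191
 203 201 192 205 197 176 175 168 169 173 174]
188 [179 151 156 163 165 163 171 192 192 191 197 181 194 201 196 186 177 191
 205 200 194 204 197 163 170 168 172 177 175]
194 [139 138 137 145 155 149  83 177 192 192 196 180 191 201 196 185 178 188
 204 200 194 193  84 159 165 166 169 175 152]
200 [145 145 141 140 137 171  32  43 161 162 164 159 157 200 193 185 177 160
 165 158 156  43  28 171 166 168 171 174 178]
206 [139 137 132 131 137 182 106  41 159 164 167 168 161 201 194 185 182 165
 169 164 165  40 171 165 169 168 170 171 180]
212 [131 123 117 125 132 142 135 172 158 154 16
[... 1097 characters left out ...]
 27 118 132 103 121 114 122 117 125 105
 171 138  27  33  33  31  39 157 156 158  44]
272 [ 53 156 155 157  41  33  47  42  28 126 150 124 102 110 114 116 110 117
  93 162  23  38  45  34  43 151 155 156 107]
278 [143 155 156 151  42  30  34  35  28 143 161 168  92 101 108 116 120 118
 106 101  24  34  34  32  35  95 156 154 158]
284 [157 155 155  80  34  33  34  35  26 158 169 169 172  80 109 113 111 121
 116  98  26  35  34  32  29  39 157 156 155]
290 [ 51 153 164  52  30  30  35  33  25 163 174 173 173 166  87 108 121 122
 118 114  22  35  36  31  27  48 168 166  73]
296 [ 49  49 161  71  31  27  35  34  27 170 174 173 169 165 164  88 108 116
 111 118  26  35  36  30  26  48 171  43  48]
```

The clip is held with its jaws open: the pads are visible at (289,200) and (348,200), symmetric about column 318. The pad spacing puts them about 66 mm past the TCP, as expected. Carry it over to the joint.

apply_moves --pt "-0.004 0 -0.036 0 0 0 255" --pt "0 0 -0.036 0 0 0 255" --pt "0 0 0 0.025 0.004 0 255" --pt "0 0 0 0.04 0.0067 0 255" --pt "0 0 0 0.04 0.0067 0 255"

```text
time_s: 18.05
tcp_pos: [0.5243, -0.2151, 0.2066]
ee_rot: [0.751, 0.661, 0.0, 0.001]
wrist_force: [0.5, -0.6, -0.4]
finger_gap: 0.0301
grasp_force: 42.9
```

apply_moves --pt "0 0 0 0.04 0.0067 0 255" --pt "0 0 0 0.04 0.0067 0 255" --pt "0 0 0 0.04 0.0067 0 255" --pt "0 0 0 0.04 0.0067 0 255" --pt "0 0 0 0.04 0.0067 0 255"

```text
time_s: 18.55
tcp_pos: [0.5828, -0.0198, 0.2066]
ee_rot: [0.75, 0.661, 0.0, 0.001]
wrist_force: [1.0, -0.3, -0.6]
finger_gap: 0.0299
grasp_force: 42.9
```

apply_moves --pt "0 0 0 0.04 0.0067 0.005 255" --pt "0 0 0 0.035 0.005 0.005 255" --pt "0 0 0 0.02 0.004 0.005 255" --pt "0 0 0 0 0 0 255" --pt "0 0 0 0 0 0 255"

```text
time_s: 19.05
tcp_pos: [0.6098, 0.0709, 0.1912]
ee_rot: [0.75, 0.662, -0.001, 0.001]
wrist_force: [1.0, 0.9, -0.5]
finger_gap: 0.0297
grasp_force: 42.9
```

apply_moves --pt "0 0 0 0 0 0 255" --pt "0 0 0 0 0 0 255" --pt "0 0 0 0 0 0 255" --pt "0 0 0 0 0 0 255" --pt "0 0 0 0 0 0 255"

```text
time_s: 19.55
tcp_pos: [0.6101, 0.0703, 0.1918]
ee_rot: [0.75, 0.661, 0.0, 0.001]
wrist_force: [0.6, -0.1, -0.8]
finger_gap: 0.0296
grasp_force: 42.9
```

```bash
python3 snap.py w16; python3 plan.py .6095 .0708 .165 1.445; python3 - w16.pkl <<'E'
exec(open('held.py').read())
v=g[:,:,2]
P=[[.6157,.070,.06],[.6069,.0707,.07],[.6069+.003,.0707+.0248,.07],[.626,.1579,.06]]
print(proj(im,P,s))
for r in range(120,236,5): print(r,v[r,270:370:3])
E
```

```text
19.55 [0.6101 0.0703 0.1918] [7.504e-01 6.610e-01 2.000e-04 1.000e-03] 0.02959576887999171 [ 0.58 -0.13 -0.77]
t 19.6 turn [ 0.0016  0.0011 -0.0005] shift after [ 0.0003 -0.0006  0.0267]
[[325.2073 186.9295]
 [314.3482 191.0197]
 [314.0012 160.0411]
 [324.6665  72.312 ]]
120 [129 128 127 123 202 204 194 185 190 194 184 183 185 187 184 181 181 165
 149 138 167 171 164  91 149 181 178 162 180 184 179 173 170 174]
125 [127 127 126 124 193 205 194 185 189 193 184 181 184 187 184 178 181 166
 148 137 166 176 178 162 171 184 177 159 180 184 179 172 170 174]
130 [127 123 123 122 186 205 195 185 188 195 183 182 184 187 184 179 182 165
 147 135 167 177 177 162 172 185 176 155 182 183 178 171 172 174]
135 [124 127 130 129 180 205 195 185 188 193 180 182 185 187 184 178 180 163
 146 148 170 177 178 161 173 185 175 156 181 184 178 172 172 174]
140 [124 128 132 131 175 204 195 185 186 193 179 182 185 186 184 178 180 161
 147 138 174 178 178 162 174 185 176 140 183 183 176 172 171 175]
145 [129 130 132 132 183 205 196 186 186 200 180 181 185 187 184 178 180 160
 148 136 175 178 177 159 176 185 174
[... 1903 characters left out ...]
57 158 129 122 125 123 152 162 157 175 166 145 157  73  77  73
 162 160 163 161 163 170 135 131 130 129 136 172 173 173 179 181]
220 [154 158 162 164 136 123 124 124 127 126 133 160 159 160 164 154 133 161
 160 165 162 162 122 130 132 131 132 130 137 178 173 174 179 174]
225 [159 159 159 162 145 122 121 124 126 124 108 149 158 159 163 165 166 159
 168 163 160 159 115 131 131 133 131 131 144 177 172 174 180 171]
230 [159 160 158 162 165 130 118 123 122 124 149 157 106 111  57  65  70  69
  75 110 103 123 164 139 133 135 131 126 174 177 173 174 181 174]
235 [161 162 155 149 151 183 198 162 119 158 149 107 105 124  60  68  70  68
  72  97  97 102 105 160 157 130 155 190 182 176 173 175 182 158]
```

The stack spans columns 306–327 and the pads' inner faces are at 293 and 343, so both jaws clear it. The seam is at row 187, as predicted. Lower now.

apply_moves --pt "0.0016 0.001 0 0 -0.001 0.015 255" --pt "0 0 0 0 0 0.02 255" --pt "0 0 0 0 0 0.018 255" --pt "0 0 0 0 0 0.012 255" --pt "0 0 0 0 0 0.005 255"

```text
time_s: 20.1
tcp_pos: [0.6081, 0.0709, 0.1197]
ee_rot: [0.75, 0.661, -0.001, -0.001]
wrist_force: [-0.3, -0.5, -0.9]
finger_gap: 0.0294
grasp_force: 42.9
```

apply_moves --pt "0 0 0 0 0 0.003 255" --pt "0 0 0 0 0 0 255" --pt "0 0 0 0 0 0 255" --pt "0 0 0 0 0 0 255" --pt "0 0 0 0 0 0 255"

```text
time_s: 20.6
tcp_pos: [0.6096, 0.0709, 0.1194]
ee_rot: [0.75, 0.661, 0.0, 0.0]
wrist_force: [0.2, -0.5, -0.7]
finger_gap: 0.0293
grasp_force: 42.9
```

```bash
python3 snap.py w17; python3 plan.py .6093 .0706 .118 1.445; python3 - w17.pkl <<'E'
exec(open('held.py').read())
v=g[:,:,2]
print(proj(im,[[.6157,.070,.06],[.6069,.0707,.07]],s))
for r in range(170,260,6): print(r,v[r,270:370:3])
E
```

```text
20.6 [0.6096 0.0709 0.1194] [7.502e-01 6.612e-01 5.000e-04 4.000e-04] 0.02930294599773992 [ 0.16 -0.49 -0.66]
t 20.65 turn [ 0.001  -0.0001 -0.    ] shift after [-0.0003 -0.0002  0.0013]
[[328.5875 221.0147]
 [314.1414 228.0858]]
170 [126 174 200 196 189 182 183 191 166 178 181 182 186 184 180 177 177 179
  96 147 140 169 175 175 175 163 157 180 182 173 156 180 182 180]
176 [128 152 199 196 190 181 182 190 167 178 180 182  78  82  83  83  85  81
  91 146 141 168 176 176 176 161 158 178 182 171 152 179 181 178]
182 [130 138 199 197 191 181 182 189 158 178 180 154  80  83  83  83  86  86
  95 146 140 168 176 176 176 161 159 179 181 169 157 180 180 178]
188 [126 122 199 197 190 182 188 195 166 178 181 121  98  97  95  95  93  93
  95 146 148 169 177 176 176 158 160 180 181 167 155 180 181 177]
194 [124 134 197 196 193 100  87 202 153 179 182 114  88  85  86  86  84  83
  97 146 150 166 177 176 175 161  74  94 183 168 150 179 179 178]
200 [138 137 196 189 158  71  44  41 170 178 181 116  88  85  86  84  85  87
  97 146 147 167 177 178 178  41  44  67 160 156 149 180 179 176]
206 [146 143
[... 574 characters left out ...]
75 197 192 143 116 122 120 123 147 155 108  66  57  66  68  70
  73  72 100 122 161 136 132 132 129 125 165 167 178 182 179 173]
236 [153 158 168 194 192 186 187 198 131 159 130 106 107  76  57  63  66  69
  67  73  98  99 101 150 164 113 133 175 168 165 184 182 177 174]
242 [150 156 176 193 193 112  28  33  29  71 108 107 103 153  87  60  68  70
  84 145  97  99 100  86  27  30  31  70 167 159 185 182 178 172]
248 [155 145 146 146  87  30  29  30  30  62 106 106  98 155 160 162 160 156
 160 160  97 100 100  83  24  31  32  29  37 148 144 144 150 172]
254 [145 145 145 145  37  29  31  32  31  61 106 104  85  82  85  90  85  89
  91 108 117 100 101  71  27  29  30  31  38 120 145 144 144 169]
```

The jaws straddle the stack: the stack is at columns 303–331 and the pads at 292 and 344. Force is clean. Lower 1 mm and release gradually.

apply_moves --pt "0 0 0 0 0 0.0012 255" --pt "0 0 0 0 0 0 255" --pt "0 0 0 0 0 0 150" --pt "0 0 0 0 0 0 135" --pt "0 0 0 0 0 0 120"

```text
time_s: 21.15
tcp_pos: [0.6091, 0.0709, 0.1174]
ee_rot: [0.75, 0.661, -0.0, -0.0]
wrist_force: [-0.5, -0.0, -1.2]
finger_gap: 0.0453
grasp_force: 6.9
```

apply_moves --pt "0 0 0 0 0 0 105" --pt "0 0 0 0 0 0 90" --pt "0 0 0 0 0 0 70" --pt "0 0 0 0 0 0 40" --pt "0 0 0 0 0 0 0"

```text
time_s: 21.65
tcp_pos: [0.6092, 0.0709, 0.1176]
ee_rot: [0.75, 0.661, 0.0, 0.0]
wrist_force: [0.4, -0.1, 0.4]
finger_gap: 0.084
grasp_force: 0.0
```

apply_moves --pt "0 0 0 0 0 0 0" --pt "0 0 0 0 0 0 0" --pt "0 0 0 0 0 -0.01 0" --pt "0 0 0 0 0 -0.02 0" --pt "0 0 0 0 0 -0.03 0"

```text
time_s: 22.15
tcp_pos: [0.6077, 0.0709, 0.1764]
ee_rot: [0.75, 0.661, -0.002, -0.001]
wrist_force: [-0.2, -0.6, 0.6]
finger_gap: 0.0854
grasp_force: 0.0
```

apply_moves --pt "0 0 0 0 0 -0.03 0" --pt "0 0 0 0 0 -0.03 0" --pt "0 0 0 0 0 0 0" --pt "0 0 0 0 0 0 0" --pt "0 0 0 0 0 0 0"

```text
time_s: 22.65
tcp_pos: [0.6086, 0.0709, 0.2363]
ee_rot: [0.75, 0.661, -0.001, -0.001]
wrist_force: [0.4, 0.5, -0.5]
finger_gap: 0.0857
grasp_force: 0.0
```

```bash
python3 snap.py w18; python3 - w18.pkl <<'E'
exec(open('held.py').read())
v=g[:,:,2]
p=proj(im,[[.6157,.070,.06],[.6069+.003,.0707+.0248,.07],[.6069-.003,.0707-.0248,.07],[.6095,.0708,.141]],s);print(p)
m=(v<48).astype(np.uint8);m[250:]=0
n,l,st,ce=cv2.connectedComponentsWithStats(m)
for k in range(1,n):
    if st[k,4]>40: print(st[k],ce[k].round(1))
for r in range(140,240,5): print(r,v[r,270:370:3])
# side-view pad/clip check by colour: dark pixels near the joint
from plant import viewer
d=viewer.get_image('side');pickle.dump(d,open('sd.pkl','wb'))
v0=np.array([.125,.992,0]);xj=np.array([.992,-.126,0]);J=np.array([.6155,.070,0])
q=proj(d,[J-.006*xj+[0,0,z] for z in(.048,.088,.141)]);print('side',q)
G=cv2.cvtColor(d['color'],cv2.COLOR_RGB2GRAY);x=int(q[0,0])
for r in range(int(q[2,1])-6,int(q[0,1])+16,2): print(r,G[r,x-18:x+18])
E
```

```text
22.65 [0.6086 0.0709 0.2363] [ 7.502e-01  6.612e-01 -8.000e-04 -6.000e-04] 0.08569187564913595 [ 0.4   0.47 -0.47]
[[326.5431 174.1279]
 [316.9606 150.2596]
 [317.3648 202.9307]
 [320.1509 201.9252]]
[ 577    5   63   36 1217] [610.3  23.3]
[604  83  19  45 321] [610.  106.3]
[281 178  17  32 392] [288.9 193.3]
[342 178  17  32 394] [349.7 193.4]
140 [128 128 128 127 127 127 137 198 188 177 184 167 175 178 181 177 172 175
 137 140 167 171 172 154 175 177 150 175 177 172 166 166 172 161]
145 [129 127 127 130 129 126 117 197 188 178 182 164 175 180 107  90  88  88
 135 143 166 173 171 154 176 176 150 177 176 170 165 166 173 150]
150 [129 131 134 129 127 128 116 196 189 177 181 161 175 182  83  83  81  79
 140 140 166 173 171 152 176 173 162 176 176 170 165 166 174 143]
155 [125 124 126 128 128 128 135 196 188 177 182 158 175 178  85  83  84  82
 136 139 166 173 171 153 177 171 156 176 175 169 166 168 175 157]
160 [121 116 119 123 122 119 129 195 189 177 195 192 169  44  87  84  85  87
 146 139  50 161 170 161 176 171 155 177 174 168 166 167 176 156]
165 [134 135 133 126 130 128 129 195
[... 5101 characters left out ...]
26 113  97  51  68  66
  63  62  88 136 126 102 125 145 144 147 152 143  94 120 120 117 115 111]
250 [127 132 134 131 132 132 137 132 135 130 126 125 127 100  78  67 106 105
 106 109 127 139 125  89 143 149 144 150 149 135 111 118 121 120 120 122]
252 [131 138 133 134 132 134 132 123 131 130 124 129 119  95  55  93 152 133
 136 137 136 131 110 111 148 142 144 148 141 100 111 113 115 115 114 115]
254 [132 132 131 133 134 135 138 148 131 131 123 128 113  99  59  94 133 136
 135 138 133 126  94 125 142 140 143 151 138  74  95  98 100 100  99  98]
256 [138 133 132 132 133 136 129 132 124  93 106 127  99  68  87 137 134 136
 134 135 139 132  90 140 144 141 147 153 136  91 101 101 102 105 105 100]
```

The clip sits on the stack as it sat on the rack, with the same sleeve spacing, height and alignment, so its pads are about 48 mm up. It is centred on the joint, and the cleat has not moved. The gripper is clear, so I'm handing the job in.

```bash
python3 -c "
from plant import job
print(job.sign_off())"
```

```text
the job is handed in; nothing more can be done
None
```

I handed the job in at about 23 s of the 54 s allowed: the long cleat stands on the ledge flush to the boards, within about 1 mm of the joint's centre, and the larger clip grips board and cleat there, its pads about 48 mm up; I don't have the judge's verdict.

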